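Swap trays on the repair bench's hot plate

TASK

The screen tray on the hot plate is ready, and hot: bring it with the spatula, never with the fingers, to the middle of the blue mat, and set every camera bezel on the bench into a pocket of its own in the bezel tray while that tray stands on the bench, glass side up and flat on the pocket floor (these two in either order). When both are done, slide the spatula under the loaded bezel tray, carry it to the middle of the hot plate and draw the spatula out, and only then push the plate's switch lever fully over to on. Finish with the spatula lying flat in its rest, every bezel still seated, and the other things on the bench left where they are.

Things in the scene. Friction and masses are not known exactly. Their poses are not given: they have to be found in the camera images.
- bezel_1: camera bezel (2 or 3 per run): square black block 32 x 32 x 14 mm, 30 g; one square face blue glass with two black lenses, the other white paper. Origin at its centre, +z out of the glass face. Starts lying flat, glass up
- bezel_2: camera bezel (2 or 3 per run): square black block 32 x 32 x 14 mm, 30 g; one square face blue glass with two black lenses, the other white paper. Origin at its centre, +z out of the glass face. Starts standing on a 14 mm edge, glass facing roughly +x; pushed near its top from the glass side it tips onto its paper face
- bezel_3: camera bezel (2 or 3 per run): square black block 32 x 32 x 14 mm, 30 g; one square face blue glass with two black lenses, the other white paper. Origin at its centre, +z out of the glass face. Starts standing on a 14 mm edge, glass facing roughly +x; pushed near its top from the glass side it tips onto its paper face
- bezel_tray: loose aluminium tray, 124 (x) by 80 mm (y), 140 g: a 4 mm plate whose underside is 12 mm above what it stands on, on two runners along y, 10 mm wide, 80 mm clear between them: a spatula slides in under the plate along y. Three pockets in a row along x on top. Origin: centre of the underside (runners' feet), z up. Starts on the bench, its y near world y
- pocket_1 (a point): centre of the floor of pocket 1 of the bezel tray (tray x = -40 mm, y = 0, z = 16 mm), 36 mm square inside, orange walls 4 mm thick and 4 mm high; its axes are the tray's
- pocket_2 (a point): centre of the floor of pocket 2 of the bezel tray (tray x = 0 mm, y = 0, z = 16 mm), 36 mm square inside, orange walls 4 mm thick and 4 mm high; its axes are the tray's
- pocket_3 (a point): centre of the floor of pocket 3 of the bezel tray (tray x = 40 mm, y = 0, z = 16 mm), 36 mm square inside, orange walls 4 mm thick and 4 mm high; its axes are the tray's
- screen_tray: loose hot tray, same 124 x 80 mm plate and runners as the bezel tray (runners along its y, 12 mm high, 80 mm clear between), with a black phone screen fixed on top (top at 22 mm), 160 g. Origin: centre of its underside; z up. Starts on the hot plate, its y near the plate's y
- spatula: loose, 110 g. Origin in the plane of the blade's underside; +x to the tip, z up. Flat steel blade x = 45 to 125 mm, 60 mm wide (y), 3 mm thick; riser 30 mm wide at x = 41 to 47; red handle bar x = -60 to 41, 14 mm wide, z = 28 to 46 mm, best gripped at x = 0, z = 37; a foot at its rear end (x = -55) reaches down to z = 0, so it lies level. Starts in its rest
- spatula_mid (a point): middle of the spatula's length (spatula x = 32.5 mm, z = 0)
- rest: grey shallow tray fixed to the bench, the rest of the spatula: 93 x 213 mm outside, long in its y, walls 4 mm thick and 10 mm high, floor 4 mm thick, inside 85 x 205 mm. Origin: centre of its underside. The spatula starts in it with its blade towards the rest's +y (spatula x along rest y), spatula_mid over the rest's origin
- hot_plate: fixed white hot plate with a dark steel top, 160 (x) by 180 mm (y), top face 45 mm above the bench; at its +y side a low console (100 x 75 mm, 20 mm high, centre at y = 127 mm) carries the switch. Origin: centre of the plate's underside; z up
- plate_mid (a point): centre of the hot plate's top face
- mat: fixed blue silicone mat, 180 mm (x) by 150 mm (y), 3 mm thick. Origin: centre of its underside
- mat_mid (a point): centre of the mat's top face
- switch (a joint): angle of the switch lever in rad: 0 = off (leaning to the hot plate's -x), 1.0 = on (leaning to its +x); stays where it is left; about 1 N at the ball moves it
- switch_tip (a point): centre of the red ball (26 mm across) at the end of the switch lever, which is 60 mm long and pivots 42 mm above the bench, 127 mm to the +y of the hot plate's middle, about the plate's y axis; from off to on the ball moves 58 mm to the plate's +x
- screwdriver: bystander: red screwdriver 150 mm long
- tweezers: bystander: steel tweezers 110 mm long
- tape_roll: bystander: roll of amber tape, 84 mm across, 24 mm high
- screw_jar: bystander: small screw jar, 48 mm across, 50 mm high
- old_phone: bystander: old black phone 145 x 70 x 9 mm
- battery: bystander: grey battery 90 x 45 x 6 mm

How it is judged (in metres and radians):
On the way, in this order (a step that is already met when the one before it is completed fails the run):
1. the screen tray rests flat in the middle of the mat and every bezel is seated glass up in the bezel tray, which stands on the bench (in either order) (horizontal distance between screen_tray and mat_mid below 0.03 m and height (world z) of each of screen_tray, bezel_tray below 0.006 m and angle between screen_tray's own z axis and vertical below 0.06 rad and contact force between spatula and screen_tray below 0.1 N and ((horizontal distance between bezel_1 and pocket_1 below 0.006 m and z of bezel_1 in the frame of pocket_1 below 0.0095 m) or (horizontal distance between bezel_1 and pocket_2 below 0.006 m and z of bezel_1 in the frame of pocket_2 below 0.0095 m) or (horizontal distance between bezel_1 and pocket_3 below 0.006 m and z of bezel_1 in the frame of pocket_3 below 0.0095 m)) and angle between each of bezel_1, bezel_2, bezel_3's own z axis and vertical below 0.15 rad and ((horizontal distance between bezel_2 and pocket_1 below 0.006 m and z of bezel_2 in the frame of pocket_1 below 0.0095 m) or (horizontal distance between bezel_2 and pocket_2 below 0.006 m and z of bezel_2 in the frame of pocket_2 below 0.0095 m) or (horizontal distance between bezel_2 and pocket_3 below 0.006 m and z of bezel_2 in the frame of pocket_3 below 0.0095 m)) and ((horizontal distance between bezel_3 and pocket_1 below 0.006 m and z of bezel_3 in the frame of pocket_1 below 0.0095 m) or (horizontal distance between bezel_3 and pocket_2 below 0.006 m and z of bezel_3 in the frame of pocket_2 below 0.0095 m) or (horizontal distance between bezel_3 and pocket_3 below 0.006 m and z of bezel_3 in the frame of pocket_3 below 0.0095 m))), for 0.2 s.
2. the bezel tray rests flat in the middle of the hot plate, the spatula drawn clear of it (horizontal distance between bezel_tray and plate_mid below 0.03 m and z of bezel_tray in the frame of plate_mid between -0.003 and 0.003 m and angle between bezel_tray's own z axis and vertical below 0.06 rad and contact force between spatula and bezel_tray below 0.1 N), for 0.2 s.
3. the switch is on (value of joint switch above 0.8 rad), for 0.2 s.
At the end, for the whole second after the job is handed in: screen tray flat, within 30 mm of the mat's middle; bezel tray flat, within 30 mm of the plate's middle; each bezel flat in a pocket (within 6 mm), glass up; lever past 0.8 rad; spatula level in its rest (middles within 30 mm), clear of both trays; all at rest (all of step 2 and horizontal distance between screen_tray and mat_mid below 0.03 m and height (world z) of screen_tray below 0.006 m and angle between screen_tray's own z axis and vertical below 0.06 rad and contact force between spatula and screen_tray below 0.1 N and ((horizontal distance between bezel_1 and pocket_1 below 0.006 m and z of bezel_1 in the frame of pocket_1 below 0.0095 m) or (horizontal distance between bezel_1 and pocket_2 below 0.006 m and z of bezel_1 in the frame of pocket_2 below 0.0095 m) or (horizontal distance between bezel_1 and pocket_3 below 0.006 m and z of bezel_1 in the frame of pocket_3 below 0.0095 m)) and angle between each of bezel_1, bezel_2, bezel_3's own z axis and vertical below 0.15 rad and ((horizontal distance between bezel_2 and pocket_1 below 0.006 m and z of bezel_2 in the frame of pocket_1 below 0.0095 m) or (horizontal distance between bezel_2 and pocket_2 below 0.006 m and z of bezel_2 in the frame of pocket_2 below 0.0095 m) or (horizontal distance between bezel_2 and pocket_3 below 0.006 m and z of bezel_2 in the frame of pocket_3 below 0.0095 m)) and ((horizontal distance between bezel_3 and pocket_1 below 0.006 m and z of bezel_3 in the frame of pocket_1 below 0.0095 m) or (horizontal distance between bezel_3 and pocket_2 below 0.006 m and z of bezel_3 in the frame of pocket_2 below 0.0095 m) or (horizontal distance between bezel_3 and pocket_3 below 0.006 m and z of bezel_3 in the frame of pocket_3 below 0.0095 m)) and value of joint switch above 0.8 rad and horizontal distance between spatula_mid and rest below 0.03 m and z of spatula in the frame of rest below 0.009 m and angle between spatula's own z axis and vertical below 0.08 rad and linear speed of each of bezel_1, bezel_2, bezel_3, bezel_tray, screen_tray, spatula below 0.02 m/s); the robot touches nothing.
It fails at once if the fingers touch the hot screen tray (contact force between the fingers and screen_tray above 0.5 N).
It fails at once if the bezel tray is carried by the fingers instead of the spatula (height (world z) of bezel_tray above 0.015 m and contact force between the fingers and bezel_tray above 1 N and contact force between hot_plate and bezel_tray below 0.1 N).
It fails at once if a bystander is moved more than 30 mm (distance of any of screwdriver, tweezers, tape_roll, screw_jar, old_phone, battery from where it was at the start of the episode above 0.03 m).
Of bezel_1, bezel_2, bezel_3 only 2 to 3 are there at a start; the rules pass over those that are not, and their reading is None.
At some moment in a run one of bezel_1, bezel_2, bezel_3 may be knocked a few centimetres aside while the robot is not near it.
It also fails if it takes over 210 s, if anything falls off the work surface, if the arm or the gripper's body presses on something with over 40 N, if the wrist force passes 120 N, or if a joint passes its speed limit or range.

ROBOT

A 7-joint arm with a two-finger parallel gripper is mounted at the origin on the work surface. World frame = base frame: x ahead of the robot, y to its left, z up, the work surface at z = 0. Lengths are in mm, angles in degrees, forces in N, time in s.
With the tool pointing down it reaches from about 425 to 1025 mm from the base axis. Payload 9.4 kg.
Tool frame: the origin (TCP) lies on the centre line of the jaws, within the pads' length; the fingertips stand 19 mm ahead of it and the grasp point (between the pads) is the TCP; z points along the fingers, y is the line along which they close (so a half turn about z gives the same grasp; the last joint's range is limited). The gripper opens to 93 mm and grips with 3 to 60 N. Pads are 15 mm wide; open, the fingers measure 128 mm over their backs; the gripper's body (75 mm by 188 mm) begins 65 mm behind the grasp point.
Start: joints at [61.496, 34.337, -0.143, 91.639, 0.103, 54.024, -4.572], TCP at [296.147, -661.756, 237.618] pointing down, gripper open.
Joint ranges: [-147.43, 147.43], [-19.82, 112.94], [-74.19, 73.91], [6.32, 146.72], [-59.91, 239.91], [6.04, 106.73], [-150.56, 150.56]. Speed limits (degrees/s): [127.2, 127.2, 172.46, 172.46, 180, 180, 180].

INTERFACE

Orientations are given as [roll, pitch, yaw] about the fixed x, y, z axes, in that order (R = Rz(yaw) Ry(pitch) Rx(roll)).
In Python, from workcell import observe, camera, get_calibration, finish_job, spot_in, masks_of gives the robot as it stands.
- The arm moves only by the tool send_rows, never from a script. Its argument "moves" is a list of rows, each a list of 7 numbers: the opening, from 0 (shut) to 1 (fully open), then the shift along the world's x, y, z in m, then the turn, a rotation vector about the world's x, y, z in degrees. In form: [[jaw, dx, dy, dz, wx, wy, wz], ...]. A call has 1 to 10 rows; each row shifts and turns the commanded pose from where the row before left it; what a row does not reach is not made up. A row lasts 1/8 s, in which the tool goes at most 62.5 mm and 10.7 degrees, less where a joint would pass 70% of its speed; a pose out of reach is approached as far as the arm can. A call with a gripper value outside its range is refused whole. The fingers move at their own pace and stop on an object; "grip_force" is the grip in N (left out, the last holds). Time passes only in rows, so rows that do not move let the fingers close. It gives the time, the measured TCP pose, the force, the opening and the grip force at its end, in the units of the state.
- observe(): the state, without advancing time (a new reading comes with each control period).
- camera(name): name is "scene" or "top" or "wrist"; returns (picture, depth): 400x640x3 uint8, blue, green, red; 400x640 float32, mm along the optical axis (not along the pixel's ray), 0 where there is no reading.
- get_calibration(name): a dict with "intrinsics" (3x3 intrinsics, pixels), "rvec" (rotation vector, rad) and "tvec" (3), from world to camera coordinates, as OpenCV has them. Camera axes: x right, y down, z forward; pixel columns grow to the right and rows downward; lengths in mm; the calibration is good to about 2 mm. A picture is of the moment at which its call begins: read the wrist's pose just before it. get_calibration takes no time and is no camera call; for the wrist camera it gives the pose at the moment of the call.
- finish_job(): hands the job in; it is judged then, once.
Trained networks look in the newest picture that a camera, given by its name, has taken for a name from the list of things; names that differ only in an ending like _2 or _b are one class to them, and where a whole thing is asked for, a point or a joint stands for the part that bears it (a point fixed in the world has none). Each returns a list of dicts, best first, with "confidence" (0 to 1); they miss things now and then, are a little off and sometimes report something else, mostly with a low value. They report only what shows in the picture. A call takes as long as a camera call.
- spot_in(camera, thing): "pixel" ([row, column] in pixels, amid what is visible of it).
- masks_of(camera, thing): "region" (400x640 bool, what is visible of it) and "pixel" ([row, column] in pixels, amid what is visible of it).
The state is a dict: "time": time; "joint_pos": joint angles; "joint_velocities": joint speeds; "joint_torque": joint torques, N m; "ee_pos": TCP position; "eef_rot": TCP orientation; "force": force on the tool from outside, world axes, zero at the start; "ft_torque": the same for the moment, N m; "grip_width": opening from 0.0 (shut) to 1.0 (fully open); "finger_force": force on a finger pad.
Only numpy, scipy, OpenCV 4.12 (cv2) and the standard library are available. Lean on these libraries where they do the work, as an engineer would, in place of code of your own. Each camera call takes 0.05 s, during which the arm holds its last target. There are 200 camera calls.

## Working session

There is one attempt and no reset: what is moved stays moved. The work goes in short steps, Python scripts to look and compute and a tool call to move; the robot and the scene stay as the last step left them, time stands still between calls to the robot, and variables do not carry over. Pictures are saved under pics/ and viewed, at most 14 in all, crops included, and the job is handed in when it is done.

Besides the shell and the picture viewer there is one more tool, called by a JSON object that holds its "api" and its "payload", one argument or row to a line. send_rows: Moves the arm, as the interface text tells. Its arguments: {"type":"object","properties":{"moves":{"type":"array"},"grip_force":{"type":"number"}},"required":["moves"]}

```bash
ls; mkdir -p pics; cat > h.py <<'E'
import numpy as np,cv2
from workcell import observe,camera,get_calibration,finish_job,spot_in,masks_of
def cal(n):
    c=get_calibration(n); return np.array(c["intrinsics"]),cv2.Rodrigues(np.array(c["rvec"]))[0],np.array(c["tvec"]).ravel()
def cloud(n,depth,c=None):
    K,R,t=c or cal(n)
    v,u=np.mgrid[0:400,0:640]
    P=np.stack([(u-K[0,2])/K[0,0]*depth,(v-K[1,2])/K[1,1]*depth,depth],-1)
    W=(P-t)@R
    W[depth<=0]=np.nan
    return W
def snap(n,save=None):
    c=cal(n); im,d=camera(n)
    if save: cv2.imwrite('pics/'+save,im)
    return im,cloud(n,d,c)
def rect(W,m,zlo=-1e9,zhi=1e9):
    p=W[m]; p=p[np.isfinite(p[:,0])]; p=p[(p[:,2]>zlo)&(p[:,2]<zhi)]
    if len(p)<8: return None
    r=cv2.minAreaRect(p[:,:2].astype(np.float32))
    return np.round(r[0],1),np.round(r[1],1),round(r[2],1),np.round(np.percentile(p[:,2],[5,50,95]),1),len(p)
E
python3 - <<'E'
from h import *
for n in ["top","scene"]:
    im,W=snap(n,n+'0.png')
    for t in ["bezel_1","bezel_tray","screen_tray","spatula","rest","hot_plate","mat","switch_tip","screwdriver","tweezers","tape_roll","screw_jar","old_phone","battery"] if n=="top" else ["bezel_1"]:
        for r in masks_of(n,t)[:4]:
            if r["confidence"]>.3: print(n,t,round(r["confidence"],2),np.round(r["pixel"]),rect(W,r["region"]))
print(observe())
E
```

```text
pics
top bezel_1 0.59 [247. 312.] (array([482.4,  18.5]), array([30.3, 33.7]), 57.3, array([ 9.3, 15.4, 20.3]), 137)
top bezel_1 0.59 [185. 265.] (array([640.1, 134.6]), array([ 79.9, 124. ]), 87.7, array([59.8, 67.4, 72.3]), 1355)
top bezel_1 0.44 [154. 417.] (array([ 738.3, -271.8]), array([112.8,  16.8]), 29.5, array([ 0.3,  8. , 13.8]), 154)
top bezel_tray 0.88 [193. 346.] (array([635.5, -85.7]), array([124.9,  82.6]), 8.6, array([13.1, 18. , 23.6]), 1248)
top screen_tray 0.75 [188. 266.] (array([639.5, 134.2]), array([ 79.3, 123.3]), 88.5, array([59.9, 67.6, 72.4]), 1294)
top spatula 0.89 [275. 210.] (array([415.2, 257.4]), array([ 60.5, 185.5]), 1.6, array([ 3.7,  9.6, 52.5]), 876)
top rest 0.93 [269. 234.] (array([420.9, 260.6]), array([ 93.9, 216.8]), 0.4, array([ 0.5,  5.8, 12.7]), 1860)
top hot_plate 0.38 [158. 420.] (array([ 736.7, -273.3]), array([108.7,  18. ]), 29.7, array([-0.3,  7.8, 13.7]), 151)
top mat 0.64 [253. 405.] (array([ 467. , -236.1]), array([151.9, 179. ]), 89.4, array([0.1, 4.6, 9.2]), 3576)
top screwdriver 0.69 [221. 170.] (array([557. , 407.1]), array([
[... 991 characters left out ...]
oint_pos': array([61.49594018, 34.33612681, -0.14455875, 91.63835003,  0.10280712,
       54.02393384, -4.57152357]), 'joint_velocities': array([ 0.04901593, -0.00175688,  0.01076646,  0.08152594, -0.10198628,
       -0.03260409, -0.07573909]), 'joint_torque': array([-1.55651505e-04, -7.64774394e+01,  1.49622772e+00, -2.52701032e+01,
       -5.23768610e-02,  1.03547814e-02,  4.93919367e-05]), 'ee_pos': array([ 296.1603521 , -661.75770725,  237.63620965]), 'eef_rot': array([1.79998157e+02, 1.51980396e-03, 2.41122960e+01]), 'force': array([-0.05351278,  0.04791775,  0.12436348]), 'ft_torque': array([-0.02024248, -0.02749632,  0.02576172]), 'finger_force': 0.0, 'grip_width': 1.0016782907507922}
```

View pics/top0.png

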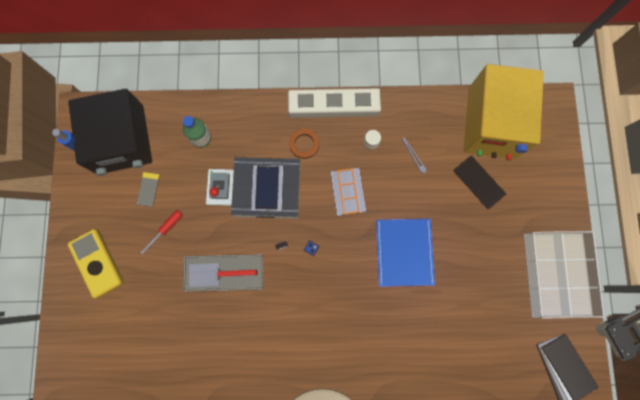

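View pics/scene0.png

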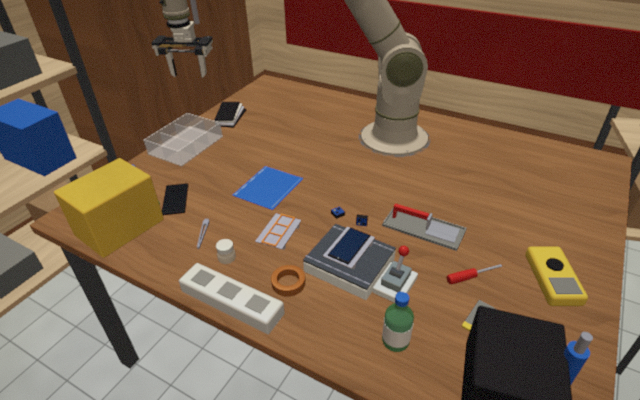

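The top view shows the screen tray on the plate (188,266), the bezel tray (193,346), the mat (253,405) and the rest and spatula (272,223). Only two bezels are present: one flat at (247,312), one standing at (245,281). In the scene view the lever's red ball is at (251,403). I'm moving over the bezels for a close look.

{"api": "send_rows", "payload": {
  "moves": [
    [1, 0.016, 0.058, 0.006, 0, 0, -2.4],
    [1, 0.016, 0.058, 0.006, 0, 0, -2.4],
    [1, 0.016, 0.058, 0.006, 0, 0, -2.4],
    [1, 0.016, 0.058, 0.006, 0, 0, -2.4],
    [1, 0.016, 0.058, 0.006, 0, 0, -2.4],
    [1, 0.016, 0.058, 0.006, 0, 0, -2.4],
    [1, 0.016, 0.058, 0.006, 0, 0, -2.4],
    [1, 0.016, 0.058, 0.006, 0, 0, -2.4],
    [1, 0.016, 0.058, 0.006, 0, 0, -2.4],
    [1, 0.016, 0.058, 0.006, 0, 0, -2.4]
  ]
}}

```text
time: 2.1
ee_pos: [456.5, -79.9, 298.2]
eef_rot: [180.0, -0.1, 0.0]
force: [1.0, 0.1, -0.2]
grip_width: 1.004
finger_force: 0.0
```

{"api": "send_rows", "payload": {
  "moves": [
    [1, 0.02, 0.05, 0.0, 0, 0, 0],
    [1, 0.02, 0.05, 0.0, 0, 0, 0],
    [1, 0, 0, 0, 0, 0, 0],
    [1, 0, 0, 0, 0, 0, 0]
  ]
}}

```text
time: 2.6
ee_pos: [495.9, 17.8, 297.5]
eef_rot: [180.0, 0.0, 0.1]
force: [-0.5, -1.2, 0.4]
grip_width: 1.004
finger_force: 0.0
```

```bash
python3 - <<'E'
from h import *
K,R,t=cal("wrist"); print("cam pos",-R.T@t, "axis",R[2])
im,W=snap("wrist","w1.png")
for t in ["bezel_1","bezel_tray"]:
  for r in masks_of("wrist",t)[:4]:
    if r["confidence"]>.3: print(t,round(r["confidence"],2),np.round(r["pixel"]),rect(W,r["region"]),rect(W,r["region"],8))
o=observe();print(o["ee_pos"],o["eef_rot"],o["joint_pos"],o["time"])
E
```

```text
cam pos [566.75454528  18.44465574 444.87724713] axis [-0.25830861 -0.00227617 -0.96605977]
bezel_1 0.72 [177. 311.] (array([479.6,  21.7]), array([32.5, 35.4]), 60.3, array([10.2, 14.5, 16. ]), 463) (array([480.8,  20.7]), array([32. , 32.3]), 60.2, array([12.6, 14.6, 16. ]), 446)
bezel_1 0.65 [172. 260.] (array([489. , 100.2]), array([15. , 31.3]), 15.3, array([ 9.7, 31.8, 33.4]), 282) (array([489. , 100.2]), array([15. , 31.3]), 15.3, array([13.1, 31.9, 33.4]), 272)
bezel_tray 0.59 [ 64. 392.] (array([637.4, -85.9]), array([129.7,  86.4]), 7.1, array([15. , 16.6, 20.8]), 5964) (array([634.7, -83.2]), array([124. ,  80.3]), 7.1, array([15.1, 16.6, 20.8]), 5914)
[495.74846099  16.81192358 297.70093243] [ 1.79976288e+02  8.08958347e-03 -1.67003361e-02] [  -3.89177198   14.55655757   -5.77631758  116.68815457    1.95429598
   48.85449755 -100.78702407] 2.75
```

View pics/w1.png

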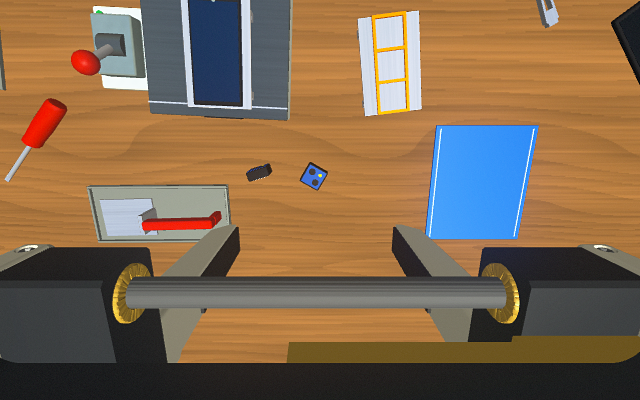

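The wrist view shows the flat bezel with its glass up at (177,313), the standing one at (172,260), and clear fits for both. I'll pick bezel_1 first.

{"api": "send_rows", "payload": {
  "moves": [
    [0.6, -0.005, 0.001, -0.045, 0, 0, -6],
    [0.6, -0.005, 0.001, -0.045, 0, 0, -6],
    [0.6, -0.005, 0.001, -0.045, 0, 0, -6],
    [0.6, 0, 0.001, -0.045, 0, 0, -6],
    [0.6, 0, 0, -0.045, 0, 0, -6],
    [0.6, 0, 0, -0.03, 0, 0, 0],
    [0.6, 0, 0, -0.018, 0, 0, 0],
    [0.6, 0, 0, 0, 0, 0, 0],
    [0.2, 0, 0, 0, 0, 0, 0],
    [0.2, 0, 0, 0, 0, 0, 0]
  ],
  "grip_force": 15
}}

```text
time: 4.0
ee_pos: [481.6, 22.0, 25.6]
eef_rot: [-179.9, -0.1, -29.9]
force: [-1.3, -0.3, -0.4]
grip_width: 0.436
finger_force: 0.0
```

{"api": "send_rows", "payload": {
  "moves": [
    [0.1, 0, 0, 0, 0, 0, 0],
    [0.1, 0, 0, 0, 0, 0, 0]
  ]
}}

```text
time: 4.25
ee_pos: [481.5, 22.2, 25.4]
eef_rot: [-180.0, -0.1, -29.9]
force: [0.1, -0.5, 8.0]
grip_width: 0.342
finger_force: 15.0
```

{"api": "send_rows", "payload": {
  "moves": [
    [0.1, 0, 0, 0.045, 0, 0, 0],
    [0.1, 0, 0, 0.05, 0, 0, 0],
    [0.1, 0.02, -0.02, 0.05, 0, 0, 7],
    [0.1, 0.03, -0.03, 0, 0, 0, 10],
    [0.1, 0.03, -0.03, 0, 0, 0, 10],
    [0.1, 0.033, -0.03, 0, 0, 0, 10],
    [0.1, 0, 0, 0, 0, 0, 0],
    [0.1, 0, 0, 0, 0, 0, 0]
  ]
}}

```text
time: 5.25
ee_pos: [593.3, -87.4, 169.4]
eef_rot: [-180.0, 0.1, 7.0]
force: [-0.2, 0.5, -0.7]
grip_width: 0.342
finger_force: 15.0
```

```bash
cat >> h.py <<'E'
def orange(im,W,c=None,zlo=12,zhi=27,box=None):
    h=cv2.cvtColor(im,cv2.COLOR_BGR2HSV); m=(h[...,0]>8)&(h[...,0]<26)&(h[...,1]>140)&(h[...,2]>120)
    m&=(W[...,2]>zlo)&(W[...,2]<zhi)
    if box: m&=(W[...,0]>box[0])&(W[...,0]<box[1])&(W[...,1]>box[2])&(W[...,1]<box[3])
    return m
E
python3 - <<'E'
from h import *
im,W=snap("wrist","w2.png")
for t in ["bezel_1","bezel_tray"]:
  for r in masks_of("wrist",t)[:4]:
    if r["confidence"]>.3: print(t,round(r["confidence"],2),np.round(r["pixel"]),rect(W,r["region"],8))
print(rect(W,orange(im,W,box=(540,740,-160,0))))
o=observe();print(o["ee_pos"],o["eef_rot"],o["finger_force"])
E
```

```text
bezel_1 0.93 [239. 315.] (array([593.5, -87. ]), array([32.3, 32.2]), 7.1, array([151.5, 158.6, 159.8]), 3027)
bezel_1 0.81 [257. 131.] (array([548.6,  35. ]), array([ 17.8, 209.8]), 40.5, array([10.9, 31. , 33.3]), 550)
bezel_1 0.53 [ 71. 520.] (array([ 737.9, -272.1]), array([114.6,  16.6]), 26.8, array([8.1, 8.7, 9.8]), 845)
bezel_tray 0.57 [143. 317.] (array([634.6, -83.2]), array([123.7,  80.3]), 7.1, array([15.2, 16.5, 20.7]), 9734)
(array([634.3, -83. ]), array([123.3,  43.6]), 7.1, array([19.1, 20.3, 21.5]), 1477)
[593.3852229  -86.57547587 169.72926188] [-1.79984759e+02  3.30517885e-02  7.15167999e+00] 15.000064820051193
```

View pics/w2.png

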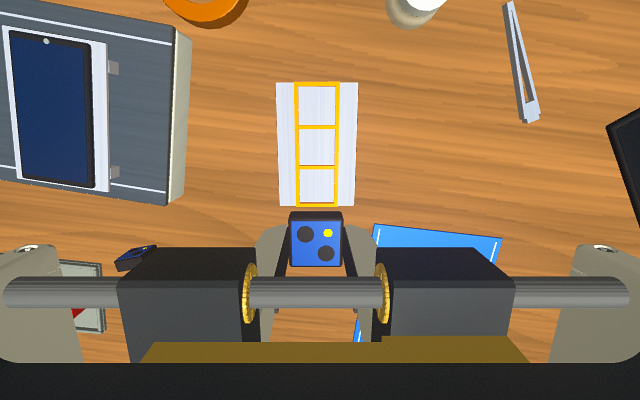

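The bezel sits square in the fingers at (239,315), and the tray pockets are clear at (143,317). I'll lower it into pocket 1.

{"api": "send_rows", "payload": {
  "moves": [
    [0.1, 0.0013, -0.001, -0.04, 0, 0, 0],
    [0.1, 0, 0, -0.04, 0, 0, 0],
    [0.1, 0, 0, -0.024, 0, 0, 0],
    [0.1, 0, 0, 0, 0, 0, 0],
    [0.1, 0, 0, -0.012, 0, 0, 0],
    [0.1, 0, 0, -0.008, 0, 0, 0],
    [0.1, 0, 0, -0.003, 0, 0, 0],
    [0.1, 0, 0, 0, 0, 0, 0]
  ]
}}

```text
time: 6.4
ee_pos: [595.4, -88.8, 42.6]
eef_rot: [-180.0, 0.0, 7.1]
force: [-0.0, 0.0, 0.1]
grip_width: 0.343
finger_force: 15.0
```

{"api": "send_rows", "payload": {
  "moves": [
    [0.1, 0, 0, -0.001, 0, 0, 0],
    [0.45, 0, 0, 0, 0, 0, 0],
    [0.5, 0, 0, 0, 0, 0, 0],
    [0.5, 0, 0, 0.03, 0, 0, 0],
    [0.5, -0.03, 0.03, 0.06, 0, 0, 0],
    [0.5, -0.04, 0.04, 0.04, 0, 0, 0],
    [0.5, 0, 0.04, 0.04, 0, 0, 0],
    [0.3, 0, 0, 0, 0, 0, 0],
    [0.0, 0, 0, 0, 0, 0, 0]
  ]
}}

```text
time: 7.52
ee_pos: [533.7, 12.4, 198.6]
eef_rot: [180.0, -0.0, 7.1]
force: [-0.7, -0.1, -0.6]
grip_width: 0.337
finger_force: 0.0
```

```bash
python3 - <<'E'
from h import *
im,W=snap("wrist","w3.png")
for t in ["bezel_1","bezel_tray"]:
  for r in masks_of("wrist",t)[:4]:
    if r["confidence"]>.3: print(t,round(r["confidence"],2),np.round(r["pixel"]),rect(W,r["region"],8),rect(W,r["region"],28))
o=observe();print(o["ee_pos"],o["eef_rot"],o["grip_width"])
E
```

```text
bezel_1 0.93 [138. 413.] (array([595.5, -88.3]), array([30.4, 31.9]), 7.0, array([25.4, 30.7, 32. ]), 954) (array([595.5, -88.4]), array([30.5, 31.7]), 6.9, array([29.3, 30.8, 32.1]), 884)
bezel_1 0.63 [209. 233.] (array([488.7, 100.6]), array([15.4, 32.1]), 18.5, array([11.3, 31.4, 33. ]), 518) (array([488.3, 100.6]), array([14.9, 31.9]), 17.8, array([29.6, 31.9, 33.1]), 361)
bezel_tray 0.89 [ 91. 416.] (array([634.6, -83. ]), array([124.3,  80.7]), 6.9, array([15.2, 16.7, 20.9]), 8233) (array([595.6, -88.9]), array([30.2, 30.8]), 7.0, array([29.4, 30.2, 31.1]), 12)
[533.43887469  11.60242841 197.61487022] [1.79982594e+02 1.17602751e-01 7.01450409e+00] 0.20211256966694618
```

View pics/w3.png

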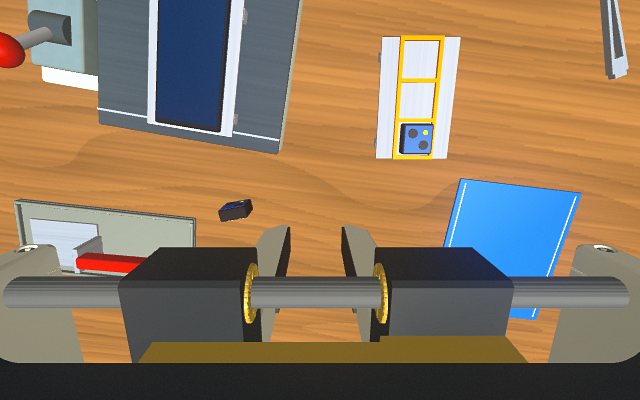

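{"api": "send_rows", "payload": {
  "moves": [
    [0, -0.006, 0.05, 0, 0, 0, 5],
    [0, -0.01, 0.048, -0.05, 0, 0, 5],
    [0, 0, 0, -0.05, 0, 0, 0],
    [0, 0, 0, -0.04, 0, 0, 0],
    [0, 0, 0, -0.014, 0, 0, 0],
    [0, 0, 0, 0, 0, 0, 0],
    [0, -0.0095, -0.003, 0, 0, 0, 0],
    [0, -0.0067, -0.002, 0, 0, 0, 0]
  ]
}}

```text
time: 8.68
ee_pos: [502.5, 100.3, 51.4]
eef_rot: [180.0, -0.1, 17.1]
force: [-0.6, 0.2, -0.5]
grip_width: 0.003
finger_force: 0.0
```

{"api": "send_rows", "payload": {
  "moves": [
    [0, -0.0057, -0.0017, 0, 0, 0, 0],
    [0, -0.0057, -0.0017, 0, 0, 0, 0],
    [0, -0.0057, -0.0017, 0, 0, 0, 0],
    [0, -0.0057, -0.0017, 0, 0, 0, 0],
    [0, 0, 0, 0, 0, 0, 0],
    [0, 0.01, 0.003, 0.05, 0, 0, 0],
    [0.3, 0, -0.03, 0.05, 0, 0, 0],
    [0.6, 0, -0.03, 0.03, 0, 0, 0],
    [0.6, 0, 0, 0, 0, 0, 0]
  ]
}}

```text
time: 9.8
ee_pos: [491.0, 34.7, 182.1]
eef_rot: [179.9, -0.2, 16.9]
force: [-0.4, 0.1, 0.0]
grip_width: 0.281
finger_force: 0.0
```

```bash
python3 - <<'E'
from h import *
im,W=snap("wrist","w4.png")
for t in ["bezel_1"]:
  for r in masks_of("wrist",t)[:4]:
    if r["confidence"]>.3: print(t,round(r["confidence"],2),np.round(r["pixel"]),rect(W,r["region"],8))
o=observe();print(o["ee_pos"],o["eef_rot"],o["grip_width"])
E
```

```text
bezel_1 0.82 [189. 258.] (array([465.8,  93.8]), array([31.8, 32.4]), 17.2, array([11.7, 14.6, 15.8]), 844)
bezel_1 0.64 [125. 460.] (array([596.4, -90.3]), array([33.6, 37.5]), 7.3, array([22.6, 30.6, 32. ]), 1173)
[490.03922845  36.94823664 180.04153509] [-1.79993953e+02 -3.72813393e-02  1.70657198e+01] 0.36673465803986927
```

View pics/w4.png

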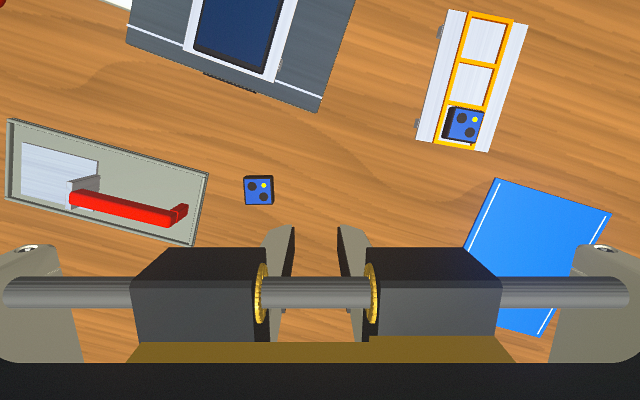

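Bezel_2 tipped over cleanly: it lies glass up at (189,258). Now I'll pick it up.

{"api": "send_rows", "payload": {
  "moves": [
    [0.6, -0.012, 0.028, -0.03, 0, 0, 0],
    [0.6, -0.012, 0.029, -0.03, 0, 0, 0],
    [0.6, 0, 0, -0.04, 0, 0, 0],
    [0.6, 0, 0, -0.035, 0, 0, 0],
    [0.6, 0, 0, -0.02, 0, 0, 0],
    [0.6, 0, 0, 0, 0, 0, 0],
    [0.2, 0, 0, 0, 0, 0, 0],
    [0.1, 0, 0, 0, 0, 0, 0],
    [0.1, 0, 0, 0, 0, 0, 0],
    [0.1, 0, 0, 0, 0, 0, 0]
  ]
}}

```text
time: 11.15
ee_pos: [466.3, 93.9, 25.8]
eef_rot: [-180.0, -0.1, 17.1]
force: [-1.1, -0.5, 7.3]
grip_width: 0.341
finger_force: 15.0
```

{"api": "send_rows", "payload": {
  "moves": [
    [0.1, 0, 0, 0.045, 0, 0, 0],
    [0.1, 0, 0, 0.05, 0, 0, 0],
    [0.1, 0.035, -0.03, 0.05, 0, 0, -3],
    [0.1, 0.042, -0.035, 0, 0, 0, -3],
    [0.1, 0.042, -0.035, 0, 0, 0, -4],
    [0.1, 0.042, -0.035, 0, 0, 0, 0],
    [0.1, 0.042, -0.037, 0, 0, 0, 0],
    [0.1, 0.006, 0, 0, 0, 0, 0],
    [0.1, 0, 0, 0, 0, 0, 0]
  ]
}}

```text
time: 12.28
ee_pos: [671.6, -75.3, 165.7]
eef_rot: [-180.0, 0.0, 7.1]
force: [-1.0, 0.1, -0.7]
grip_width: 0.342
finger_force: 15.0
```

```bash
python3 - <<'E'
from h import *
im,W=snap("wrist","w5.png")
for t in ["bezel_1"]:
  for r in masks_of("wrist",t)[:4]:
    if r["confidence"]>.3: print(t,round(r["confidence"],2),np.round(r["pixel"]),rect(W,r["region"],8))
print(rect(W,orange(im,W,box=(540,740,-160,0))))
o=observe();print(o["ee_pos"],o["eef_rot"],o["grip_width"],o["finger_force"])
E
```

```text
bezel_1 0.9 [240. 314.] (array([633.4, -79.4]), array([108.1,  60.2]), 8.3, array([145.9, 154.3, 155.6]), 3103)
bezel_1 0.73 [272. 317.] (array([584.7, -90.3]), array([ 8.9, 31.2]), 7.0, array([29.4, 30.6, 32. ]), 199)
(array([635.9, -91.2]), array([124.2,  60.2]), 6.3, array([19. , 20.3, 21.5]), 582)
[671.01202208 -74.30903033 166.05128246] [-1.79959673e+02  5.18265506e-02  7.19999234e+00] 0.34454585131443166 14.981933534145355
```

{"api": "send_rows", "payload": {
  "moves": [
    [0.1, 0.003, -0.0035, -0.04, 0, 0, 0],
    [0.1, 0, 0, -0.04, 0, 0, 0],
    [0.1, 0, 0, -0.02, 0, 0, 0],
    [0.1, 0, 0, 0, 0, 0, 0],
    [0.1, 0, 0, -0.012, 0, 0, 0],
    [0.1, 0, 0, -0.008, 0, 0, 0],
    [0.1, 0, 0, -0.003, 0, 0, 0],
    [0.1, 0, 0, 0, 0, 0, 0]
  ]
}}

```text
time: 13.38
ee_pos: [675.1, -79.3, 43.1]
eef_rot: [180.0, 0.0, 7.1]
force: [-0.1, 0.5, -0.3]
grip_width: 0.342
finger_force: 15.0
```

{"api": "send_rows", "payload": {
  "moves": [
    [0.1, 0, 0, -0.001, 0, 0, 0],
    [0.45, 0, 0, 0, 0, 0, 0],
    [0.5, 0, 0, 0, 0, 0, 0],
    [0.5, 0, 0, 0.03, 0, 0, 0],
    [0.5, -0.03, 0, 0.05, 0, 0, 0],
    [0.5, -0.05, 0, 0.04, 0, 0, 0],
    [0.5, -0.05, 0, 0.02, 0, 0, 0],
    [0.5, 0, 0, 0, 0, 0, 0]
  ]
}}

```text
time: 14.38
ee_pos: [543.7, -79.7, 183.1]
eef_rot: [179.9, -0.0, 7.1]
force: [-0.1, -1.0, -0.1]
grip_width: 0.497
finger_force: 0.0
```

```bash
python3 - <<'E'
from h import *
im,W=snap("wrist","w6.png")
for t in ["bezel_1","bezel_tray"]:
  for r in masks_of("wrist",t)[:4]:
    if r["confidence"]>.3: print(t,round(r["confidence"],2),np.round(r["pixel"]),rect(W,r["region"],12),rect(W,r["region"],28))
o=observe();print(o["ee_pos"],o["eef_rot"],o["grip_width"],o["finger_force"])
E
```

```text
bezel_1 0.73 [ 52. 331.] (array([675.4, -79. ]), array([34.7, 32.1]), 7.6, array([27.6, 30.6, 31.9]), 1316) (array([674. , -79.2]), array([32. , 31.9]), 7.1, array([29.1, 30.7, 32. ]), 1241)
bezel_1 0.65 [139. 329.] (array([596.2, -88.3]), array([33.9, 32.8]), 7.1, array([28.3, 30.6, 31.9]), 1058) (array([595.4, -88.9]), array([31.9, 31.7]), 7.1, array([28.8, 30.6, 31.9]), 1018)
bezel_1 0.32 [ 70. 148.] (array([638.3, 136. ]), array([169.4, 144.4]), 87.2, array([24.3, 44.9, 46.3]), 15010) (array([636. , 136.1]), array([169.4, 139.6]), 87.2, array([35.9, 45. , 46.3]), 14018)
bezel_tray 0.79 [ 97. 330.] (array([634.9, -83.1]), array([124.4,  80.1]), 7.0, array([15.2, 16.6, 20.8]), 7792) None
[547.44317186 -79.19079904 181.25671022] [ 1.79992726e+02 -7.94281312e-02  7.11122364e+00] 0.5011226307314363 0.0
```

{"api": "send_rows", "payload": {
  "moves": [
    [0.8, -0.015, 0.028, 0, 0, 0, 8.3],
    [0.8, -0.015, 0.028, 0, 0, 0, 8.3],
    [0.8, -0.015, 0.028, 0, 0, 0, 8.3],
    [0.8, -0.015, 0.028, 0, 0, 0, 8.3],
    [0.8, -0.015, 0.028, 0, 0, 0, 8.3],
    [0.8, -0.015, 0.028, 0, 0, 0, 8.3],
    [0.8, -0.015, 0.028, 0, 0, 0, 8.3],
    [0.8, -0.015, 0.028, 0, 0, 0, 8.3],
    [0.8, -0.01, 0.028, 0, 0, 0, 8.3],
    [0.8, 0, 0.028, 0, 0, 0, 8.3]
  ]
}}

```text
time: 15.78
ee_pos: [416.4, 202.6, 180.5]
eef_rot: [-179.9, -0.0, 90.4]
force: [-0.5, 0.1, -0.8]
grip_width: 0.802
finger_force: 0.0
```

```bash
python3 - <<'E'
from h import *
im,W=snap("wrist","w7.png")
for t in ["spatula","rest","screen_tray","hot_plate"]:
  for r in masks_of("wrist",t)[:2]:
    if r["confidence"]>.3: print(t,round(r["confidence"],2),np.round(r["pixel"]),rect(W,r["region"]),rect(W,r["region"],25))
o=observe();print(o["ee_pos"],o["eef_rot"],o["joint_pos"])
E
```

```text
rest 0.86 [143. 330.] (array([419. , 259.6]), array([ 96.7, 217.9]), 0.7, array([ 3.2,  4.6, 10.5]), 11762) None
screen_tray 0.88 [233. 543.] (array([601., 175.]), array([ 56., 241.]), 73.1, array([58.4, 62.5, 68.5]), 3262) (array([601., 175.]), array([ 56., 241.]), 73.1, array([58.4, 62.5, 68.5]), 3262)
hot_plate 0.62 [173. 539.] (array([618.7, 210.6]), array([318.1, 198.5]), 8.1, array([12.6, 44.9, 96.1]), 21238) (array([603.3, 198.4]), array([257.9, 172.7]), 18.7, array([ 32.6,  45.3, 100.5]), 16082)
[416.61778967 200.56616113 180.41760305] [-1.79924597e+02  1.41964962e-02  8.99825273e+01] [ -5.18133791  25.36723619 -37.06242355 126.83624168  26.38173452
  35.42745163 -61.53515394]
```

View pics/w7.png

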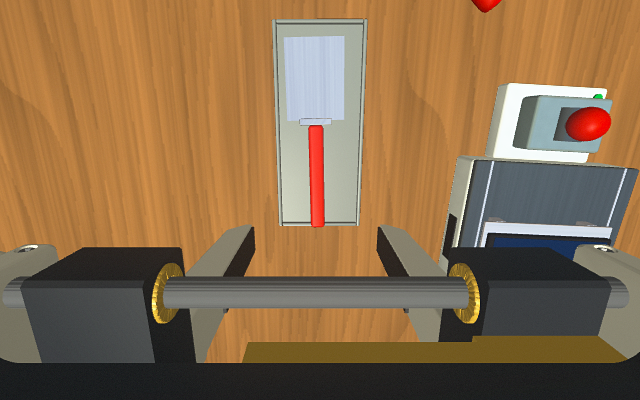

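Both bezels are seated. The view shows the red handle at (175,317) and the blade at (78,315) in the rest. Now I'll measure the handle.

```bash
cat >> h.py <<'E'
def red(im,W,zlo,zhi,box):
    h=cv2.cvtColor(im,cv2.COLOR_BGR2HSV); m=((h[...,0]<6)|(h[...,0]>174))&(h[...,1]>150)&(h[...,2]>90)
    m&=(W[...,2]>zlo)&(W[...,2]<zhi)&(W[...,0]>box[0])&(W[...,0]<box[1])&(W[...,1]>box[2])&(W[...,1]<box[3])
    return m
E
python3 - <<'E'
from h import *
im,W=snap("wrist")
m=red(im,W,43,60,(330,500,120,400)); print(rect(W,m))
g=(W[...,0]>380)&(W[...,0]<455)&(W[...,1]>268)&(W[...,1]<355)&(W[...,2]>6)&(W[...,2]<9); print('blade',rect(W,g))
for r in masks_of("wrist","rest")[:1]: print('rest wall',rect(W,r["region"],8,12))
E
```

```text
(array([416.5, 217.2]), array([13.5, 99.3]), 1.7, array([48.5, 50.1, 51.4]), 1415)
blade (array([417.8, 312.3]), array([82.8, 73.4]), 89.9, array([6.2, 7.3, 8.5]), 4582)
rest wall (array([419.2, 260.1]), array([ 93.1, 212.6]), 0.4, array([ 8.4, 10.1, 11.3]), 2141)
```

{"api": "send_rows", "payload": {
  "moves": [
    [0.8, 0, 0.026, -0.03, 0, 0, 1.7],
    [0.8, 0, 0, -0.045, 0, 0, 0],
    [0.8, 0, 0, -0.04, 0, 0, 0],
    [0.8, 0, 0, -0.024, 0, 0, 0],
    [0.8, 0, 0, 0, 0, 0, 0],
    [0.3, 0, 0, 0, 0, 0, 0],
    [0.05, 0, 0, 0, 0, 0, 0],
    [0.05, 0, 0, 0, 0, 0, 0],
    [0.05, 0, 0, 0, 0, 0, 0],
    [0.05, 0, 0, 0, 0, 0, 0]
  ],
  "grip_force": 60
}}

```text
time: 17.38
ee_pos: [416.4, 226.8, 42.3]
eef_rot: [180.0, -0.0, 91.8]
force: [0.5, 0.1, 0.4]
grip_width: 0.31
finger_force: 0.0
```

{"api": "send_rows", "payload": {
  "moves": [
    [0.05, 0, 0, 0, 0, 0, 0],
    [0.05, 0, 0, 0.02, 0, 0, 0],
    [0.05, 0, 0, 0.04, 0, 0, 0],
    [0.05, 0, 0, 0.06, 0, 0, 0],
    [0.05, 0, 0, 0.02, 0, 0, 0],
    [0.05, 0, 0, 0, 0, 0, 0]
  ]
}}

```text
time: 18.12
ee_pos: [416.9, 226.8, 183.2]
eef_rot: [179.8, -0.0, 91.8]
force: [1.2, -0.1, -1.3]
grip_width: 0.145
finger_force: 60.0
```

```bash
python3 - <<'E'
from h import *
im,W=snap("wrist","w8.png")
o=observe();print(o["ee_pos"],o["eef_rot"],o["force"],o["ft_torque"],o["grip_width"])
e=o["ee_pos"]
m=(abs(W[...,0]-e[0])<45)&(W[...,1]>e[1]+38)&(W[...,1]<e[1]+150)&(W[...,2]>e[2]-55)&(W[...,2]<e[2]-20)
print(rect(W,m)); P=W[m]; A=np.c_[P[:,:2]-e[:2],np.ones(len(P))]; s=np.linalg.lstsq(A,P[:,2]-e[2],rcond=None)[0]; print('plane slopes',s)
E
```

```text
[416.45383828 226.37632741 182.02955536] [1.79951780e+02 5.64969322e-03 9.17641753e+01] [ 0.46968656 -0.36105092 -1.87018701] [-0.06594974 -0.11432966  0.04692594] 0.14591135517957332
(array([414.4, 311.3]), array([60.3, 80.5]), 1.6, array([139.2, 140.3, 141.5]), 13547)
plane slopes [ 4.14613994e-03 -1.70275895e-02 -4.00660576e+01]
```

View pics/w8.png

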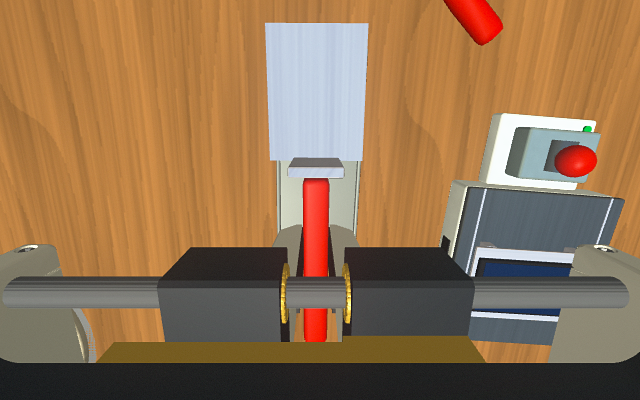

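The spatula is gripped straight and nearly level, with its blade at (95,315). I'll look at the screen tray from the side on the way.

{"api": "send_rows", "payload": {
  "moves": [
    [0.05, 0, 0, 0.04, 0.5, 0, 0],
    [0.05, 0.02, -0.02, 0.04, 0.5, 0, 0],
    [0.05, 0.035, -0.043, 0, 0, 0, -0.5],
    [0.05, 0.035, -0.043, 0, 0, 0, -0.5],
    [0.05, 0.035, -0.04, 0, 0, 0, -0.8],
    [0.05, 0, 0, 0, 0, 0, 0],
    [0.05, 0, 0, 0, 0, 0, 0]
  ]
}}

```text
time: 19.05
ee_pos: [540.4, 81.1, 260.4]
eef_rot: [-179.9, -1.0, 90.0]
force: [-1.1, 0.1, -1.0]
grip_width: 0.147
finger_force: 60.0
```

```bash
python3 - <<'E'
from h import *
im,W=snap("wrist","w9.png")
o=observe();e=o["ee_pos"];print(e,o["eef_rot"])
m=(abs(W[...,0]-e[0])<45)&(W[...,1]>e[1]+38)&(W[...,1]<e[1]+150)&(W[...,2]>e[2]-60)&(W[...,2]<e[2]-20)
P=W[m]; A=np.c_[P[:,:2]-e[:2],np.ones(len(P))]; s=np.linalg.lstsq(A,P[:,2]-e[2],rcond=None)[0]; print('blade',rect(W,m),'plane',s)
for t in ["screen_tray","hot_plate"]:
  for r in masks_of("wrist",t)[:2]:
    if r["confidence"]>.3: print(t,round(r["confidence"],2),np.round(r["pixel"]),rect(W,r["region"],57,75),rect(W,r["region"],59.5,63),rect(W,r["region"],42,48))
b=(W[...,0]>530)&(W[...,0]<760)&(W[...,1]>20)&(W[...,1]<260)
print('z61',rect(W,b,59.5,64),'z67',rect(W,b,65.5,69),'z45',rect(W,b,43,47))
E
```

```text
[540.26924081  81.73625624 260.8992347 ] [-179.90864433   -1.00497227   90.10444597]
blade (array([540.2, 166.4]), array([80.3, 60.3]), 89.9, array([217.7, 219. , 220.4]), 13563) plane [-1.62665214e-03 -8.84889286e-04 -4.16584023e+01]
screen_tray 0.62 [134. 408.] (array([640.3, 135.9]), array([ 80.2, 123.8]), 87.5, array([60.6, 67.4, 68.9]), 6509) (array([639.9, 136. ]), array([ 80. , 123.1]), 87.7, array([60.1, 61.3, 62.5]), 1601) (array([656.7, 131.9]), array([ 85.7, 107.6]), 83.9, array([44. , 45.3, 46.5]), 24)
hot_plate 0.83 [ 80. 416.] (array([641.9, 184. ]), array([176.5, 124.9]), 87.6, array([58.9, 61.6, 73.2]), 185) (array([641.2, 182.9]), array([174., 124.]), 87.7, array([59.8, 61.1, 62.2]), 111) (array([648.3, 166.9]), array([230.9, 159.8]), 87.1, array([43.9, 45.3, 46.6]), 12308)
hot_plate 0.57 [  3. 411.] (array([642. , 266.6]), array([14.2,  6.7]), 26.9, array([57.9, 66.4, 74.4]), 82) (array([644.2, 266.3]), array([10.4,  3.4]), 22.9, array([59.6, 61.1, 62.4]), 15) None
z61 (array([639.4, 136. ]), array([ 80. , 124.1]), 87.7, array([60.1, 61.3, 62.6]), 1674) z67 (array([645.7, 135.8]), array([ 59.8, 105.3]), 87.7, array([66.4, 67.7, 68.8]), 4589) z45 (array([647.5, 156.5]), array([209.4, 159.8]), 87.2, array([44. , 45.3, 46.5]), 11290)
```

View pics/w9.png

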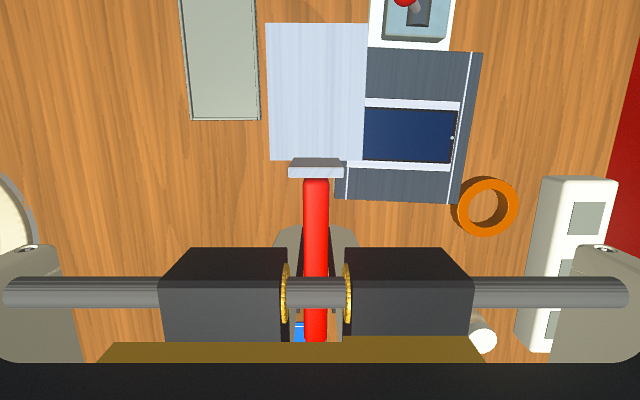

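{"api": "send_rows", "payload": {
  "moves": [
    [0.05, 0.03, -0.045, 0, 0, 0, -1.2],
    [0.05, 0.03, -0.045, -0.02, 0, 0, -1.2],
    [0.05, 0.0323, -0.0407, -0.02, 0, 0, 0],
    [0.05, 0, 0, -0.04, 0, 0, 0],
    [0.05, 0, 0, -0.04, 0, 0, 0],
    [0.05, 0, 0, -0.03, 0, 0, 0],
    [0.05, 0, 0, -0.0165, 0, 0, 0],
    [0.05, 0, 0, 0, 0, 0, 0],
    [0.05, 0, 0, 0, 0, 0, 0]
  ]
}}

```text
time: 20.32
ee_pos: [634.3, -49.5, 96.8]
eef_rot: [179.9, -1.0, 87.6]
force: [0.3, 0.0, -0.5]
grip_width: 0.142
finger_force: 60.0
```

```bash
cat >> h.py <<'E'
def blade(W,o):
    e=o["ee_pos"]; m=(abs(W[...,0]-e[0])<45)&(W[...,1]>e[1]+50)&(W[...,1]<e[1]+150)&(W[...,2]>e[2]-48)&(W[...,2]<e[2]-36)
    P=W[m]; A=np.c_[P[:,:2]-e[:2],np.ones(len(P))]; s=np.linalg.lstsq(A,P[:,2]-e[2],rcond=None)[0]
    print('ee',e.round(1),o["eef_rot"].round(2),'blade',rect(W,m),'plane',s.round(4))
E
python3 - <<'E'
from h import *
im,W=snap("wrist","w10.png"); o=observe(); blade(W,o)
b=(W[...,0]>540)&(W[...,0]<740)&(W[...,1]>80)&(W[...,1]<260)
print('z61',rect(W,b,59.5,64))
E
```

```text
ee [634.4 -49.6  97. ] [179.85  -1.    87.62] blade (array([637.7,  37.5]), array([76.7, 60.3]), 87.6, array([54. , 55.3, 56.5]), 12773) plane [ 3.50000e-03  1.52000e-02 -4.30368e+01]
z61 None
```

View pics/w10.png

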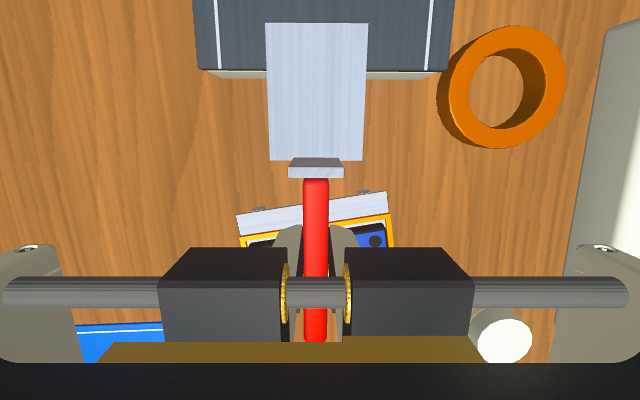

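The blade is in line with the tray at (90,316), just in front of the plate edge. I'll lower it slightly and slide it in.

{"api": "send_rows", "payload": {
  "moves": [
    [0.05, -0.0015, 0, -0.0025, 0, 0, 0],
    [0.05, 0, 0, 0, 0, 0, 0],
    [0.05, 0.0006, 0.016, 0, 0, 0, 0],
    [0.05, 0.0006, 0.016, 0, 0, 0, 0],
    [0.05, 0.0006, 0.016, 0, 0, 0, 0],
    [0.05, 0.0006, 0.016, 0, 0, 0, 0],
    [0.05, 0.0006, 0.014, 0, 0, 0, 0],
    [0.05, 0, 0, 0, 0, 0, 0]
  ]
}}

```text
time: 21.38
ee_pos: [635.1, 30.0, 93.2]
eef_rot: [180.0, -1.0, 87.7]
force: [-0.6, 0.5, -0.3]
grip_width: 0.145
finger_force: 60.0
```

```bash
python3 - <<'E'
from h import *
im,W=snap("wrist","w11.png"); o=observe(); print(o["ee_pos"],o["eef_rot"],o["force"])
b=(W[...,0]>540)&(W[...,0]<740)&(W[...,1]>60)&(W[...,1]<260)
print('z61',rect(W,b,59.5,64)); print('z67',rect(W,b,65.5,69))
E
```

```text
[635.07172082  28.64765248  93.06345468] [179.97239156  -0.98430352  87.67405805] [-0.22966487  0.4001462  -1.03524771]
z61 (array([638.8, 120.2]), array([ 87. , 124.3]), 88.0, array([60.1, 61.3, 62.4]), 4256)
z67 (array([638.8, 119.2]), array([ 85.4, 117.7]), 87.8, array([66.5, 67.7, 68.7]), 22559)
```

View pics/w11.png

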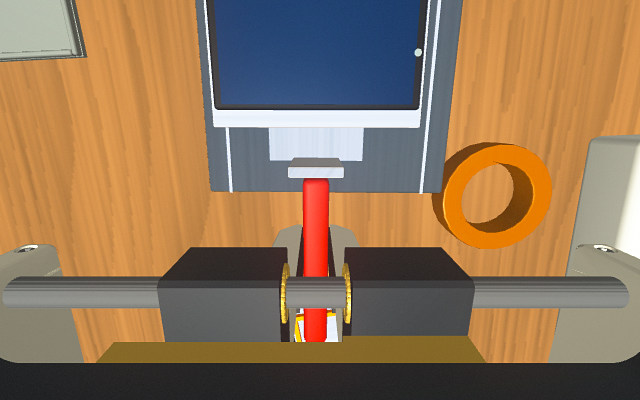

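The blade is going cleanly under the screen tray (145,315). I'll push the last 16 mm, then lift.

{"api": "send_rows", "payload": {
  "moves": [
    [0.05, 0.0004, 0.01, 0, 0, 0, 0],
    [0.05, 0.0002, 0.006, 0, 0, 0, 0],
    [0.05, 0, 0, 0, 0, 0, 0],
    [0.05, 0, 0, 0.004, 0, 0, 0],
    [0.05, 0, 0, 0.004, 0, 0, 0],
    [0.05, 0, 0, 0.006, 0, 0, 0],
    [0.05, 0, 0, 0.006, 0, 0, 0],
    [0.05, 0, 0, 0.01, 0, 0, 0],
    [0.05, 0, 0, 0.01, 0, 0, 0],
    [0.05, 0, 0, 0, 0, 0, 0]
  ]
}}

```text
time: 22.68
ee_pos: [636.2, 44.2, 134.2]
eef_rot: [179.9, -1.0, 87.6]
force: [0.9, 0.2, -3.0]
grip_width: 0.145
finger_force: 60.0
```

```bash
cat >> h.py <<'E'
def held(W,o,lo,hi):
    e=o["ee_pos"]; b=(abs(W[...,0]-e[0])<80)&(W[...,1]>e[1]+30)&(W[...,1]<e[1]+160)&(W[...,2]>e[2]+lo)&(W[...,2]<e[2]+hi)
    P=W[b]; A=np.c_[P[:,:2]-e[:2],np.ones(len(P))]; s=np.linalg.lstsq(A,P[:,2]-e[2],rcond=None)[0]
    print('ee',e.round(1),o["eef_rot"].round(2),o["force"].round(1),'held',rect(W,b),'plane',s.round(4))
E
python3 - <<'E'
from h import *
im,W=snap("wrist","w12.png"); o=observe(); held(W,o,-28,-18); held(W,o,-40,-28)
E
```

```text
ee [635.9  44.1 133.7] [179.91  -1.    87.61] [ 0.2 -0.  -3.5] held (array([656. , 118.5]), array([80.2, 25.6]), 57.5, array([107.7, 110.1, 113.9]), 103) plane [-1.87000e-02 -7.57000e-02 -1.90458e+01]
ee [635.9  44.1 133.7] [179.91  -1.    87.61] [ 0.2 -0.  -3.5] held (array([640.2, 133.8]), array([ 86.5, 124.2]), 87.6, array([ 95.7, 102.5, 103.9]), 29582) plane [ 2.90000e-03  6.70000e-03 -3.30845e+01]
```

View pics/w12.png

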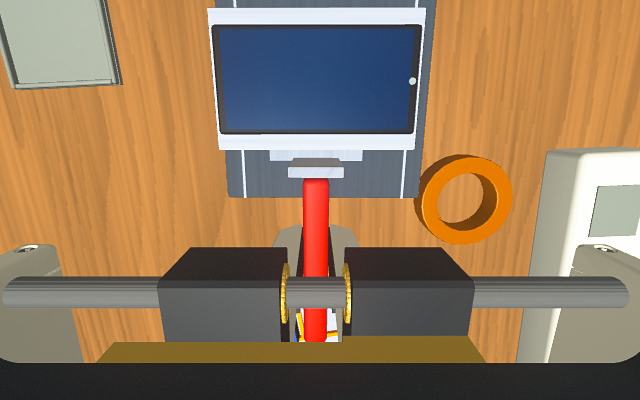

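The screen tray is lifted level on the blade, its screen at (78,313). I'll carry it to the mat with gentle accelerations.

{"api": "send_rows", "payload": {
  "moves": [
    [0.05, 0, 0, 0.01, 0, 0, 0],
    [0.05, 0, 0, 0.015, 0, 0, 0],
    [0.05, 0, 0, 0.01, 0, 0, 0],
    [0.05, -0.0042, -0.0091, 0, 0, 0, 0],
    [0.05, -0.0085, -0.0181, 0, 0, 0, 0],
    [0.05, -0.0127, -0.0272, 0, 0, 0, 0],
    [0.05, -0.0148, -0.0317, 0, 0, 0, 0],
    [0.05, -0.0148, -0.0317, 0, 0, 0, 0],
    [0.05, -0.0148, -0.0317, 0, 0, 0, 0],
    [0.05, -0.0148, -0.0317, 0, 0, 0, 0]
  ]
}}

```text
time: 23.98
ee_pos: [549.2, -139.6, 167.6]
eef_rot: [-180.0, -1.0, 87.5]
force: [0.5, -0.2, -2.0]
grip_width: 0.147
finger_force: 60.0
```

{"api": "send_rows", "payload": {
  "moves": [
    [0.05, -0.0148, -0.0317, 0, 0, 0, 0],
    [0.05, -0.0148, -0.0317, 0, 0, 0, 0],
    [0.05, -0.0148, -0.0317, 0, 0, 0, 0],
    [0.05, -0.0148, -0.0317, 0, 0, 0, 0],
    [0.05, -0.0127, -0.0272, 0, 0, 0, 0],
    [0.05, -0.0085, -0.0181, 0, 0, 0, 0],
    [0.05, -0.0042, -0.0091, 0, 0, 0, 0],
    [0.05, 0, 0, 0, 0, 0, 0],
    [0.05, 0, 0, 0, 0, 0, 0]
  ]
}}

```text
time: 25.1
ee_pos: [467.1, -317.2, 168.2]
eef_rot: [179.9, -1.0, 87.7]
force: [-0.0, -1.1, -3.1]
grip_width: 0.144
finger_force: 60.0
```

```bash
python3 - <<'E'
from h import *
im,W=snap("wrist"); o=observe(); held(W,o,-40,-28)
for r in masks_of("wrist","mat")[:1]: print('mat w',r["confidence"],rect(W,r["region"],1,5))
im,W=snap("top","top2.png")
for r in masks_of("top","hot_plate")[:1]: print('hp',r["confidence"],rect(W,r["region"],38,52))
b=(W[...,0]>500)&(W[...,0]<800)&(W[...,1]>10)&(W[...,1]<300); print(rect(W,b,37,53))
for r in masks_of("top","bezel_tray")[:1]: print('bt',r["confidence"],rect(W,r["region"]))
E
```

```text
ee [ 467.2 -317.1  168.2] [179.94  -1.02  87.71] [ 0.1 -0.6 -2.9] held (array([ 470.8, -227.5]), array([ 86.1, 124.5]), 87.6, array([129.8, 136.5, 138. ]), 29684) plane [ 2.20000e-03  6.80000e-03 -3.36151e+01]
mat w 0.74 (array([ 466. , -293.8]), array([ 36. , 181.2]), 88.1, array([2.2, 3.4, 4.6]), 3009)
hp 0.92 (array([649.6, 171.6]), array([242.5, 161.3]), 87.4, array([41.9, 46.1, 50.4]), 4097)
(array([680.6, 176.7]), array([255.6, 222.6]), 87.3, array([41.8, 46.2, 50.7]), 4174)
bt 0.63 (array([635.2, -84.6]), array([123.9,  84.8]), 6.5, array([12.1, 18.2, 27.2]), 1065)
```

{"api": "send_rows", "payload": {
  "moves": [
    [0.05, -0.002, -0.0055, -0.01, 0, 0, 0],
    [0.05, -0.002, -0.0055, -0.025, 0, 0, 0],
    [0.05, 0, 0, -0.03, 0, 0, 0],
    [0.05, 0, 0, -0.02, 0, 0, 0],
    [0.05, 0, 0, -0.01, 0, 0, 0],
    [0.05, 0, 0, -0.006, 0, 0, 0],
    [0.05, 0, 0, -0.006, 0, 0, 0],
    [0.05, 0, 0, -0.005, 0, 0, 0],
    [0.05, 0, 0, -0.004, 0, 0, 0],
    [0.05, 0, 0, 0, 0, 0, 0]
  ]
}}

```text
time: 26.6
ee_pos: [462.5, -329.3, 52.1]
eef_rot: [180.0, -1.0, 87.6]
force: [0.4, -0.9, -0.9]
grip_width: 0.143
finger_force: 60.0
```

```bash
python3 - <<'E'
from h import *
im,W=snap("wrist"); o=observe(); held(W,o,-37,-18)
E
```

```text
ee [ 462.6 -329.3   52.2] [179.96  -0.99  87.61] [ 0.2  0.9 -1.9] held (array([ 466.6, -239.8]), array([ 85.9, 124.6]), 87.6, array([18.7, 25.4, 26.8]), 31482) plane [-4.00000e-04 -7.80000e-03 -2.73922e+01]
```

{"api": "send_rows", "payload": {
  "moves": [
    [0.05, -0.0004, -0.01, 0, 0, 0, 0],
    [0.05, -0.0008, -0.02, 0, 0, 0, 0],
    [0.05, -0.0008, -0.02, 0, 0, 0, 0],
    [0.05, -0.0008, -0.02, 0, 0, 0, 0],
    [0.05, -0.0008, -0.02, 0, 0, 0, 0],
    [0.05, -0.0008, -0.02, 0, 0, 0, 0],
    [0.05, 0, 0, 0, 0, 0, 0],
    [0.05, 0, 0, 0.04, 0, 0, 0],
    [0.05, 0, 0, 0.06, 0, 0, 0],
    [0.05, 0, 0, 0, 0, 0, 0]
  ]
}}

```text
time: 27.9
ee_pos: [460.5, -439.4, 156.4]
eef_rot: [179.6, -0.8, 87.7]
force: [-0.2, -0.1, -1.5]
grip_width: 0.144
finger_force: 60.0
```

```bash
python3 - <<'E'
from h import *
im,W=snap("wrist"); o=observe(); blade(W,o)
b=(W[...,0]>380)&(W[...,0]<560)&(W[...,1]>-340)&(W[...,1]<-150); print('st',rect(W,b,17,29),rect(W,b,17,21))
im,W=snap("top","top3.png")
for t in ["screen_tray","mat","bezel_tray","bezel_1"]:
  for r in masks_of("top",t)[:2]: print(t,r["confidence"],rect(W,r["region"]))
E
```

```text
ee [ 459.1 -439.1  154.1] [179.81  -0.87  87.65] blade (array([ 464.1, -352. ]), array([75.7, 60.4]), 87.7, array([113.4, 114.6, 115.8]), 12681) plane [ 7.40000e-03  1.15000e-02 -4.05347e+01]
st (array([ 465.1, -273.1]), array([  9.3, 123.8]), 87.9, array([17.7, 19.1, 20.3]), 1688) (array([ 465.1, -273.1]), array([  9.3, 123.8]), 87.9, array([17.7, 19.1, 20.3]), 1678)
screen_tray 0.96 (array([ 468. , -238.2]), array([ 80.5, 124.4]), 87.4, array([18. , 25.8, 31.2]), 1377)
mat 0.95 (array([ 467.1, -234.4]), array([149.3, 179.1]), 89.1, array([0.1, 4.6, 9. ]), 2104)
bezel_tray 0.57 (array([635.6, -85.9]), array([125.7,  83.3]), 7.2, array([12.4, 18.2, 25.9]), 1057)
bezel_1 0.71 (array([597.6, -90.8]), array([34.3, 33.7]), 5.8, array([26.5, 31.8, 36.1]), 133)
bezel_1 0.44 (array([676.7, -80.6]), array([34.5, 33.4]), 4.7, array([21.1, 31.7, 37. ]), 147)
```

View pics/top3.png

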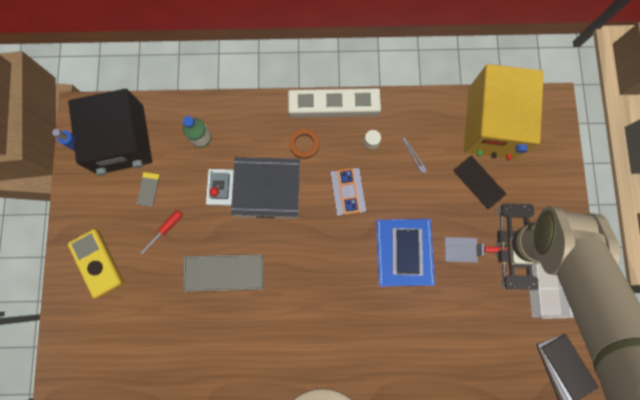

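The screen tray sits on the mat at (252,408), within about 4 mm of its middle. Both bezels are in the bezel tray, at (175,346) and (205,351). Next I'll go to the bezel tray from its -y side.

{"api": "send_rows", "payload": {
  "moves": [
    [0.05, 0.0283, 0.0245, 0, 0, 0, 1.5],
    [0.05, 0.0283, 0.0245, 0, 0, 0, 1.5],
    [0.05, 0.0283, 0.0245, 0, 0, 0, 1.5],
    [0.05, 0.0283, 0.0245, 0, 0, 0, 1.5],
    [0.05, 0.0283, 0.0245, 0, 0, 0, 1.5],
    [0.05, 0.0283, 0.0245, 0, 0, 0, 1.8],
    [0.05, 0.0283, 0.0245, 0, 0, 0, 0],
    [0.05, 0, 0, -0.03, 0, 0, 0],
    [0.05, 0, 0, -0.03, 0, 0, 0],
    [0.05, 0, 0, 0, 0, 0, 0]
  ]
}}

```text
time: 29.45
ee_pos: [654.3, -267.1, 88.7]
eef_rot: [-179.7, -1.1, 97.0]
force: [-0.5, -0.4, -0.7]
grip_width: 0.143
finger_force: 60.0
```

```bash
python3 - <<'E'
from h import *
im,W=snap("wrist","w13.png"); o=observe(); blade(W,o)
for t in ["bezel_1","bezel_tray"]:
  for r in masks_of("wrist",t)[:3]:
    if r["confidence"]>.3: print(t,round(r["confidence"],2),np.round(r["pixel"]),rect(W,r["region"],12,34))
E
```

```text
ee [ 655.4 -267.2   90.6] [-179.87   -1.09   96.94] blade (array([ 643.4, -181.4]), array([60.3, 78.8]), 6.7, array([46.1, 47.4, 48.7]), 12713) plane [-6.40000e-03  1.76000e-02 -4.48279e+01]
bezel_tray 0.69 [  4. 318.] (array([ 639.4, -121.1]), array([123.5,   4.7]), 7.0, array([13.4, 15.9, 17.3]), 1423)
```

{"api": "send_rows", "payload": {
  "moves": [
    [0.05, 0.003, 0, -0.02, -0.4, 0, 0],
    [0.05, 0, 0, -0.015, 0, 0, 0],
    [0.05, 0, 0, -0.005, 0, 0, 0],
    [0.05, 0, 0, 0, 0, 0, 0],
    [0.05, 0, 0, 0, 0, 0, 0]
  ]
}}

```text
time: 30.22
ee_pos: [659.4, -267.8, 52.5]
eef_rot: [180.0, -0.6, 96.9]
force: [-0.5, -0.0, -0.8]
grip_width: 0.146
finger_force: 60.0
```

```bash
python3 - <<'E'
from h import *
im,W=snap("wrist","w14.png"); o=observe(); blade(W,o); print(o["force"])
E
```

```text
ee [ 659.5 -267.8   52.6] [179.98  -0.59  96.9 ] blade (array([ 649. , -182.3]), array([60.2, 78.2]), 6.7, array([ 9.1, 10.3, 11.5]), 12673) plane [-3.00000e-04  8.60000e-03 -4.30257e+01]
[-0.17691003 -0.25226082 -1.02261926]
```

{"api": "send_rows", "payload": {
  "moves": [
    [0.05, -0.002, 0, -0.0028, 0, 0, 0],
    [0.05, 0, 0, 0, 0, 0, 0],
    [0.05, -0.002, 0.016, 0, 0, 0, 0],
    [0.05, -0.002, 0.016, 0, 0, 0, 0],
    [0.05, -0.002, 0.016, 0, 0, 0, 0],
    [0.05, -0.002, 0.016, 0, 0, 0, 0],
    [0.05, 0, 0, 0, 0, 0, 0]
  ]
}}

```text
time: 31.15
ee_pos: [649.3, -201.4, 49.6]
eef_rot: [-180.0, -0.6, 97.1]
force: [1.2, -0.6, -1.3]
grip_width: 0.142
finger_force: 60.0
```

```bash
cat > c.py <<'E'
from h import *
im,W=snap("wrist"); o=observe(); print(o["ee_pos"].round(1),o["eef_rot"].round(2),o["force"].round(1))
for t in ["bezel_1","bezel_tray"]:
  for r in masks_of("wrist",t)[:3]:
    if r["confidence"]>.3: print(t,round(r["confidence"],2),np.round(r["pixel"]),rect(W,r["region"]))
E
python3 c.py
```

```text
[ 649.4 -203.    49.5] [-179.99   -0.59   97.  ] [ 0.5 -0.5 -1.4]
bezel_1 0.86 [ 32. 392.] (array([674.3, -80.3]), array([32.3, 30.1]), 7.2, array([23.8, 30.5, 31.8]), 3920)
bezel_1 0.65 [ 30. 240.] (array([594.6, -89.9]), array([34.5, 30. ]), 7.1, array([23.5, 30.5, 31.9]), 3886)
bezel_tray 0.98 [ 71. 316.] (array([635.8, -93. ]), array([140.1,  60.1]), 7.2, array([15.2, 16.6, 20.8]), 15603)
```

{"api": "send_rows", "payload": {
  "moves": [
    [0.05, -0.002, 0.016, 0, 0, 0, 0],
    [0.05, -0.0015, 0.0125, 0, 0, 0, 0],
    [0.05, 0, 0, 0, 0, 0, 0],
    [0.05, 0, 0, 0.004, 0, 0, 0],
    [0.05, 0, 0, 0.004, 0, 0, 0],
    [0.05, 0, 0, 0.006, 0, 0, 0],
    [0.05, 0, 0, 0.006, 0, 0, 0],
    [0.05, 0, 0, 0.01, 0, 0, 0],
    [0.05, 0, 0, 0.01, 0, 0, 0],
    [0.05, 0, 0, 0, 0, 0, 0]
  ]
}}

```text
time: 32.55
ee_pos: [646.3, -175.3, 90.5]
eef_rot: [179.9, -0.6, 96.9]
force: [0.4, 0.5, -3.3]
grip_width: 0.146
finger_force: 60.0
```

```bash
cat >> c.py <<'E'
for r in masks_of("wrist","bezel_tray")[:1]:
    P=W[r["region"]]; e=o["ee_pos"]; z0=np.nanmedian(P[:,2]); P=P[abs(P[:,2]-z0)<2]
    print('plane',np.linalg.lstsq(np.c_[P[:,:2]-e[:2],np.ones(len(P))],P[:,2]-e[2],rcond=None)[0].round(4))
E
python3 c.py
```

```text
[ 645.9 -175.4   89.9] [179.96  -0.57  96.9 ] [-0.   0.1 -2.2]
bezel_1 0.97 [ 78. 247.] (array([594.9, -88.6]), array([35. , 32.2]), 6.9, array([63.6, 66. , 67.3]), 3659)
bezel_1 0.57 [ 77. 386.] (array([676.3, -78.6]), array([35.1, 32.7]), 7.9, array([64.1, 66.2, 67.4]), 3609)
bezel_tray 0.69 [ 70. 318.] (array([634.9, -76.1]), array([163.4, 103. ]), 6.9, array([50.7, 52. , 56.3]), 22844)
plane [ 1.50000e-03  2.30000e-03 -3.82945e+01]
```

```bash
python3 - <<'E'
from h import *
im,W=snap("top")
b=(W[...,0]>540)&(W[...,0]<745)&(W[...,1]>30)&(W[...,1]<245)&(W[...,2]>38)&(W[...,2]<54)
n,l,s,c=cv2.connectedComponentsWithStats(b.astype(np.uint8)); k=1+s[1:,4].argmax()
m=cv2.morphologyEx((l==k).astype(np.uint8),cv2.MORPH_OPEN,np.ones((9,9)))>0
print(rect(W,m),'edge y', [np.round(np.nanpercentile(W[m][:,i],[.5,99.5]),1) for i in (0,1)])
for r in masks_of("top","switch_tip")[:2]: print('sw',r["confidence"],r["pixel"],rect(W,r["region"]))
h=red(im,W,60,130,(540,720,220,320)); print('ball',rect(W,h))
E
```

```text
(array([648. , 140.6]), array([180.3, 161.5]), 87.1, array([41.7, 46.3, 50.6]), 3642) edge y [array([567.7, 728. ]), array([ 51.6, 230.4])]
sw 0.46 [192.4, 212.1] (array([630. , 274.7]), array([36.6, 32.9]), 21.9, array([ 50.3, 103. , 110.5]), 97)
sw 0.26 [188.8, 347.2] (array([636. , -88.2]), array([124.6,  88.2]), 7.1, array([46.9, 52.2, 57.9]), 1057)
ball (array([623. , 267.7]), array([16.3, 19.9]), 44.6, array([ 99.9, 105. , 110.9]), 52)
```

{"api": "send_rows", "payload": {
  "moves": [
    [0.05, 0, 0, 0.01, 0, 0, 0],
    [0.05, 0, 0, 0.02, 0, 0, 0],
    [0.05, 0, 0.005, 0.015, 0, 0, 0],
    [0.05, 0, 0.014, 0, 0, 0, -1],
    [0.05, -0.0004, 0.024, 0, 0, 0, -1],
    [0.05, -0.0004, 0.03, 0, 0, 0, -1],
    [0.05, -0.0004, 0.03, 0, 0, 0, -1],
    [0.05, -0.0004, 0.03, 0, 0, 0, -1],
    [0.05, -0.0004, 0.03, 0, 0, 0, -1],
    [0.05, -0.0004, 0.025, 0, 0, 0, -1]
  ]
}}

```text
time: 34.1
ee_pos: [642.6, 15.4, 134.2]
eef_rot: [-180.0, -0.6, 89.9]
force: [0.8, 0.3, -3.0]
grip_width: 0.147
finger_force: 60.0
```

{"api": "send_rows", "payload": {
  "moves": [
    [0.05, 0, 0.018, 0, 0, 0, -1],
    [0.05, 0, 0.012, 0, 0, 0, -1],
    [0.05, 0, 0.005, 0, 0, 0, 0],
    [0.05, 0, 0, 0, 0, 0, 0],
    [0.05, 0, 0, 0, 0, 0, 0]
  ]
}}

```text
time: 34.72
ee_pos: [643.3, 46.7, 134.2]
eef_rot: [-180.0, -0.6, 87.9]
force: [0.1, 0.3, -2.3]
grip_width: 0.144
finger_force: 60.0
```

```bash
python3 c.py
```

```text
[643.3  46.7 134.2] [-179.97   -0.57   87.84] [-1.   0.2 -2.7]
bezel_1 0.67 [ 79. 242.] (array([605.6, 141.1]), array([34.9, 35.2]), 88.4, array([107.1, 109.7, 111. ]), 3633)
bezel_1 0.55 [ 80. 386.] (array([687.6, 138.6]), array([35.2, 36.4]), 88.8, array([104.8, 109.7, 111. ]), 3724)
bezel_tray 0.8 [ 70. 317.] (array([647.6, 145.6]), array([102. , 192.5]), 88.3, array([ 94.4,  95.7, 100. ]), 22801)
plane [ 5.00000e-04  2.20000e-03 -3.89245e+01]
```

{"api": "send_rows", "payload": {
  "moves": [
    [0.05, 0, 0, -0.008, 0, 0, 0],
    [0.05, 0, 0, -0.01, 0, 0, 0],
    [0.05, 0, 0, -0.008, 0, 0, 0],
    [0.05, 0, 0, -0.005, 0, 0, 0],
    [0.05, 0, 0, -0.004, 0, 0, 0],
    [0.05, 0, 0, -0.004, 0, 0, 0],
    [0.05, 0, 0, 0, 0, 0, 0],
    [0.05, 0, 0, 0, 0, 0, 0]
  ]
}}

```text
time: 35.92
ee_pos: [643.5, 47.8, 95.6]
eef_rot: [180.0, -0.6, 87.9]
force: [0.3, 0.2, -1.9]
grip_width: 0.147
finger_force: 60.0
```

```bash
python3 c.py
```

```text
[643.5  47.8  95.6] [179.98  -0.61  87.91] [ 0.   0.2 -1.4]
bezel_1 0.88 [ 80. 388.] (array([687.6, 138.3]), array([32.1, 35.4]), 89.1, array([73. , 75.5, 76.8]), 3848)
bezel_1 0.84 [ 78. 243.] (array([606. , 142.3]), array([35.5, 34.2]), 88.6, array([70.7, 75.6, 76.8]), 3926)
bezel_tray 0.75 [ 69. 314.] (array([645.5, 142.9]), array([ 87.4, 137. ]), 88.6, array([60.2, 61.6, 65.8]), 23545)
plane [ 1.00000e-04 -9.00000e-04 -3.42021e+01]
```

{"api": "send_rows", "payload": {
  "moves": [
    [0.05, 0, 0, -0.001, 0, 0, 0],
    [0.05, -0.0004, -0.01, 0, 0, 0, 0],
    [0.05, -0.0007, -0.02, 0, 0, 0, 0],
    [0.05, -0.0007, -0.02, 0, 0, 0, 0],
    [0.05, -0.0007, -0.02, 0, 0, 0, 0],
    [0.05, -0.0007, -0.02, 0, 0, 0, 0],
    [0.05, -0.0007, -0.02, 0, 0, 0, 0],
    [0.05, 0, -0.015, 0, 0, 0, 0],
    [0.05, 0, 0, 0.05, 0, 0, 0],
    [0.05, 0, 0, 0.05, 0, 0, 0]
  ]
}}

```text
time: 37.38
ee_pos: [639.1, -77.7, 195.0]
eef_rot: [-179.9, -0.6, 87.9]
force: [0.7, 0.3, -1.2]
grip_width: 0.147
finger_force: 60.0
```

```bash
python3 - <<'E'
from h import *
o=observe(); print(o["ee_pos"],o["eef_rot"])
im,W=snap("top")
for t in ["bezel_tray","bezel_1"]:
  for r in masks_of("top",t)[:2]: print(t,r["confidence"],rect(W,r["region"]))
E
```

```text
[639.05619906 -77.68882827 195.00383501] [-179.90222039   -0.64390712   87.91047185]
bezel_tray 0.56 (array([647.7, 139.2]), array([ 80. , 125.1]), 88.8, array([58.3, 62.9, 68.9]), 1054)
bezel_1 0.54 (array([687. , 136.4]), array([31.5, 29.2]), 89.5, array([71. , 76.7, 82.1]), 125)
bezel_1 0.45 (array([606.7, 139.8]), array([29.7, 29.7]), 1.1, array([71.6, 77. , 81.1]), 125)
```

{"api": "send_rows", "payload": {
  "moves": [
    [0.05, -0.0244, 0.034, 0, 0, 0, 0.5],
    [0.05, -0.0244, 0.034, 0, 0, 0, 0.5],
    [0.05, -0.0244, 0.034, 0, 0, 0, 0.5],
    [0.05, -0.0244, 0.034, 0, 0, 0, 0.5],
    [0.05, -0.0244, 0.034, 0, 0, 0, 0.4],
    [0.05, -0.0244, 0.034, 0, 0, 0, 0],
    [0.05, -0.0244, 0.034, 0, 0, 0, 0],
    [0.05, -0.0244, 0.034, 0, 0, 0, 0],
    [0.05, -0.0244, 0.034, 0, 0, 0, 0],
    [0.05, 0, 0, 0, 0, 0, 0]
  ]
}}

```text
time: 38.78
ee_pos: [417.6, 230.9, 193.7]
eef_rot: [-179.9, -0.6, 90.6]
force: [-0.3, 0.3, -0.6]
grip_width: 0.148
finger_force: 60.0
```

{"api": "send_rows", "payload": {
  "moves": [
    [0.05, 0, 0, -0.04, 0, 0, 0],
    [0.05, 0, 0, -0.04, 0, 0, 0],
    [0.05, 0, 0, -0.03, 0, 0, 0],
    [0.05, 0, 0, 0, 0, 0, 0],
    [0.05, 0, 0, 0, 0, 0, 0]
  ]
}}

```text
time: 39.4
ee_pos: [420.0, 228.4, 84.7]
eef_rot: [-180.0, -0.6, 90.3]
force: [-0.5, -0.0, -0.9]
grip_width: 0.149
finger_force: 60.0
```

```bash
python3 - <<'E'
from h import *
im,W=snap("wrist"); o=observe(); blade(W,o)
for r in masks_of("wrist","rest")[:1]: print('rest',r["confidence"],rect(W,r["region"],8,12))
E
```

```text
ee [420.3 228.6  85.1] [179.98  -0.62  90.29] blade (array([419.5, 316.2]), array([60.3, 75.1]), 0.2, array([41.5, 42.6, 43.8]), 12707) plane [ 2.00000e-04  8.00000e-03 -4.31694e+01]
rest 0.78 (array([419.1, 282.5]), array([ 93.3, 168.3]), 0.4, array([ 8.7, 10.1, 11.3]), 3204)
```

{"api": "send_rows", "payload": {
  "moves": [
    [0.05, 0, 0, -0.015, -0.4, 0, 0],
    [0.05, 0, 0, -0.012, 0, 0, 0],
    [0.05, 0, 0, -0.006, 0, 0, 0],
    [0.05, 0, 0, -0.0015, 0, 0, 0],
    [0.05, 0, 0, 0, 0, 0, 0],
    [0.2, 0, 0, 0, 0, 0, 0],
    [0.3, 0, 0, 0, 0, 0, 0],
    [0.5, 0, 0, 0, 0, 0, 0],
    [0.5, 0, 0, 0.03, 0, 0, 0],
    [0.5, 0, 0, 0.06, 0, 0, 0]
  ],
  "grip_force": 20
}}

```text
time: 40.75
ee_pos: [418.8, 228.4, 139.4]
eef_rot: [-179.7, -0.1, 90.4]
force: [2.1, -0.4, -0.5]
grip_width: 0.492
finger_force: 0.0
```

{"api": "send_rows", "payload": {
  "moves": [
    [0.3, 0, -0.01, 0.03, 0, 0, 0],
    [0, 0, 0, 0.03, 0, 0, 0],
    [0, 0, 0, 0, 0, 0, 0],
    [0, 0, 0, 0, 0, 0, 0]
  ]
}}

```text
time: 41.25
ee_pos: [419.7, 218.3, 199.3]
eef_rot: [-180.0, -0.2, 90.3]
force: [0.6, 0.1, -1.1]
grip_width: 0.12
finger_force: 0.0
```

```bash
python3 - <<'E'
from h import *
im,W=snap("wrist","w20.png"); o=observe(); print(o["ee_pos"],o["eef_rot"],o["grip_width"])
m=red(im,W,43,60,(330,500,120,400)); print('handle',rect(W,m))
g=(W[...,0]>380)&(W[...,0]<455)&(W[...,1]>275)&(W[...,1]<362)&(W[...,2]>5.7)&(W[...,2]<9); print('blade',rect(W,g))
m=red(im,W,80,130,(560,720,220,320)); print('ball',rect(W,m))
E
```

```text
[419.45803801 218.34410408 198.98800934] [-1.79921913e+02 -1.60972396e-01  9.03091854e+01] 0.07526709540083507
handle (array([419.3, 219.3]), array([13.5, 99.4]), 0.6, array([48.4, 50.2, 51.4]), 1197)
blade (array([417.2, 318.5]), array([87. , 73.6]), 89.8, array([6.1, 7.3, 8.5]), 4079)
ball (array([621.5, 270.7]), array([21.7, 25.1]), 4.7, array([ 93.2, 103.1, 107.8]), 937)
```

View pics/w20.png

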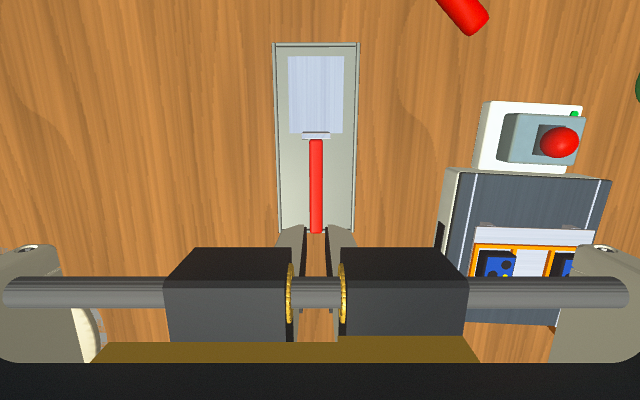

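The spatula lies level in its rest (95,316; handle at (185,316)). Both bezels sit on the plate at (262,495) and (265,565), and the lever ball is at (142,560). Now I'll push the lever over.

{"api": "send_rows", "payload": {
  "moves": [
    [0, 0.0391, 0.013, 0, 0, 0, 0],
    [0, 0.0391, 0.013, 0, 0, 0, 0],
    [0, 0.0391, 0.013, 0, 0, 0, 0],
    [0, 0.0391, 0.0125, 0, 0, 0, 0],
    [0, 0, 0, -0.045, 0, 0, 0],
    [0, 0, 0, -0.035, 0, 0, 0],
    [0, 0, 0, -0.015, 0, 0, 0],
    [0, 0, 0, 0, 0, 0, 0],
    [0, 0.01, 0, 0, 0, 0, 0],
    [0, 0.01, 0, 0, 0, 0, 0]
  ]
}}

```text
time: 42.55
ee_pos: [597.8, 270.5, 106.3]
eef_rot: [179.9, -0.3, 90.3]
force: [-5.0, 0.6, 4.1]
grip_width: 0.005
finger_force: 3.0
```

{"api": "send_rows", "payload": {
  "moves": [
    [0, 0.01, 0, 0, 0, 0, 0],
    [0, 0.01, 0, 0, 0, 0, 0],
    [0, 0.01, 0, 0, 0, 0, 0],
    [0, 0.01, 0, 0, 0, 0, 0],
    [0, 0.008, 0, 0, 0, 0, 0],
    [0, 0.006, 0, 0, 0, 0, 0],
    [0, 0, 0, 0, 0, 0, 0],
    [0, 0, 0, 0, 0, 0, 0]
  ]
}}

```text
time: 43.55
ee_pos: [650.1, 270.4, 104.9]
eef_rot: [-180.0, -0.2, 90.3]
force: [0.5, -0.7, 0.6]
grip_width: 0.007
finger_force: 0.0
```

{"api": "send_rows", "payload": {
  "moves": [
    [0, 0.004, 0, 0, 0, 0, 0],
    [0, 0.003, 0, 0, 0, 0, 0],
    [0, 0, 0, 0, 0, 0, 0],
    [0, -0.02, 0, 0, 0, 0, 0],
    [0, -0.03, 0, 0.02, 0, 0, 0],
    [0, 0, 0, 0.06, 0, 0, 0],
    [0, 0, 0, 0.06, 0, 0, 0],
    [0, -0.04, -0.04, 0.04, 0, 0, 0],
    [0, -0.04, -0.04, 0, 0, 0, 0],
    [0, 0, 0, 0, 0, 0, 0]
  ]
}}

```text
time: 44.8
ee_pos: [529.2, 190.9, 281.7]
eef_rot: [180.0, -0.0, 90.2]
force: [1.3, 0.6, -0.2]
grip_width: 0.005
finger_force: 0.0
```

```bash
python3 - <<'E'
from h import *
o=observe(); print(o["ee_pos"],o["force"])
im,W=snap("wrist","w21.png")
m=red(im,W,70,130,(560,740,220,320)); print('ball',rect(W,m))
for t in ["bezel_tray","bezel_1"]:
  for r in masks_of("wrist",t)[:2]: print(t,r["confidence"],rect(W,r["region"]))
im,W=snap("top")
print('ball',rect(W,red(im,W,70,130,(560,740,220,320))))
for t in ["bezel_tray","bezel_1","screen_tray","spatula","screwdriver","tweezers","tape_roll","screw_jar","old_phone","battery"]:
  for r in masks_of("top",t)[:2]:
    if r["confidence"]>.35: print(t,round(r["confidence"],2),rect(W,r["region"]))
E
```

```text
[529.24786057 190.94443474 281.65768329] [ 1.32564764  0.62172027 -0.16762124]
ball (array([679.8, 267.6]), array([23.3, 23.4]), 42.8, array([ 96.1, 103.8, 107.8]), 483)
bezel_tray 0.57 (array([650.3, 140.4]), array([ 80.3, 132.3]), 88.3, array([60.1, 61.7, 65.9]), 4089)
bezel_1 0.94 (array([685.8, 138.8]), array([32.1, 32.4]), 88.8, array([66.8, 75.5, 77.2]), 705)
bezel_1 0.93 (array([606.6, 141.4]), array([32.2, 32. ]), 87.5, array([69.2, 75.7, 77. ]), 653)
ball None
bezel_tray 0.83 (array([605.9, 137. ]), array([212.2,  80.3]), 1.7, array([58. , 63.2, 68.7]), 922)
bezel_1 0.64 (array([ 467.3, -236.4]), array([180.7, 153.8]), 0.4, array([-0.2,  4.6,  9.9]), 2360)
bezel_1 0.6 (array([ 780.3, -160.1]), array([44. , 59.2]), 29.6, array([16.2, 49.7, 55. ]), 267)
screen_tray 0.79 (array([ 467.9, -238.5]), array([ 80.4, 124. ]), 87.8, array([17.3, 25.7, 31. ]), 1383)
spatula 0.88 (array([420.9, 288. ]), array([132.8,  64.1]), 89.6, array([ 3.1,  8.7, 51.2]), 823)
screwdriver 0.52 (array([526.9, 351.2]), array([ 94.8, 258.8]), 1.2, array([ 3.3, 21.5, 28.6]), 251)
tweezers 0.67 (array([ 737.7, -272.2]), array([113.6,  16.5]), 28.8, array([ 1.1,  8.1, 14. ]), 182)
tape_roll 0.55 (array([772.8,  34.7]), array([78.7, 81.7]), 90.0, array([10.1, 24.4, 29.6]), 443)
screw_jar 0.66 (array([ 775.9, -153.1]), array([42.3, 43.9]), 20.9, array([16.4, 49.6, 55. ]), 266)
screw_jar 0.39 (array([606.5, 137. ]), array([213.3,  80.4]), 1.6, array([57.8, 63.2, 68.9]), 934)
old_phone 0.96 (array([ 659.5, -452.7]), array([142.5,  77.8]), 38.6, array([ 6.2, 11.1, 15.5]), 1257)
old_phone 0.7 (array([417.4, 230.7]), array([242.2,  58.8]), 89.1, array([ 3.6,  8.9, 51.5]), 763)
battery 0.9 (array([616.9, 369. ]), array([280.9,  95.4]), 70.6, array([ 2.3,  6.8, 11.8]), 522)
battery 0.65 (array([420.4, 276.6]), array([ 93.1, 178.8]), 0.4, array([ 1.4,  5.8, 12.1]), 1020)
```

```bash
python3 -c "
from workcell import finish_job; print(finish_job())"
```

```text
the job is handed in; nothing more can be done
None
```

The job is handed in, though the hand-in gave no verdict. By my last camera checks, the screen tray is about 4 mm from the mat's middle, and both bezels found on the bench are seated glass up in the bezel tray at the plate's middle. The lever is fully on and the spatula lies flat in its rest.

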